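Change the reagent cartridges of a bench analyser

TASK

Change the reagent cartridges of the analyser: slide the comb latch fully open, take every spent cartridge out of the bay and stack them squarely in one column on the empty that already stands in the return tray, and fit every fresh cartridge into a lane of its own, toe tucked under the steel lip and lowered until it sits flat and fully home. Once the fresh ones are in, slide the latch fully shut over their heels; leave the timer, marker and dropper bottle alone.

Things in the scene. Friction and masses are not known exactly. Their poses are not given: they have to be found in the camera images.
- fresh1_mid (a point): Fresh cartridge, 0.3 kg, may be absent; stands on the worktop left of the bay. Closed white box: main block 84 long x 50 wide x 60 mm high, flat top; low toe (24 mm long) at one end, low heel (12 mm) at the other, both 14 mm high, full width, flush with the underside, which is 120 x 50 mm. Point: centre of its main block, 30 mm above the underside; x toward the toe, z up.
- fresh2_mid (a point): Fresh cartridge, 0.3 kg, may be absent; stands on the worktop left of the bay. Closed white box: main block 84 long x 50 wide x 60 mm high, flat top; low toe (24 mm long) at one end, low heel (12 mm) at the other, both 14 mm high, full width, flush with the underside, which is 120 x 50 mm. Point: centre of its main block, 30 mm above the underside; x toward the toe, z up.
- fresh3_mid (a point): Fresh cartridge, 0.3 kg, may be absent; stands on the worktop left of the bay. Closed white box: main block 84 long x 50 wide x 60 mm high, flat top; low toe (24 mm long) at one end, low heel (12 mm) at the other, both 14 mm high, full width, flush with the underside, which is 120 x 50 mm. Point: centre of its main block, 30 mm above the underside; x toward the toe, z up.
- spent1_mid (a point): Spent cartridge, 0.16 kg, may be absent; at the start locked in lane 1 of the bay, toe under the lip. Same shape and size as a fresh one. Point: centre of its main block, 30 mm above the underside; x toward the toe, z up. The toe's tip is 66 mm ahead of this point, the heel's end 54 mm behind it.
- spent2_mid (a point): Spent cartridge, 0.16 kg, may be absent; at the start locked in lane 2 of the bay, toe under the lip. Same shape and size as a fresh one. Point: centre of its main block, 30 mm above the underside; x toward the toe, z up. The toe's tip is 66 mm ahead of this point, the heel's end 54 mm behind it.
- spent3_mid (a point): Spent cartridge, 0.16 kg, may be absent; at the start locked in lane 3 of the bay, toe under the lip. Same shape and size as a fresh one. Point: centre of its main block, 30 mm above the underside; x toward the toe, z up. The toe's tip is 66 mm ahead of this point, the heel's end 54 mm behind it.
- empty0_mid (a point): First empty cartridge, standing loose in the grey return tray right of the bay; the column of empties grows on it. Same shape and size as the others. Point: centre of its main block, 30 mm above the underside; x toward the toe, z up.
- tray: Shallow grey return tray, fixed, 144 x 74 mm, floor 3 mm thick, rim 14 mm high. Origin under its centre, x along its length.
- lane1 (a point): Lane 1, the leftmost of the bay, an open-topped cavity 124 mm long, 55 wide, walls 16 mm above its floor, which is 22 mm above the worktop. Point: where the centre of a cartridge's main block lies when fully home, 30 mm above the lane floor, midway in its 2 mm play either way along the lane; x along the lane, away from the robot, to the lip; z up. Near end wall 56 mm behind this point.
- lane2 (a point): Lane 2, the middle of the bay, an open-topped cavity 124 mm long, 55 wide, walls 16 mm above its floor, which is 22 mm above the worktop. Point: where the centre of a cartridge's main block lies when fully home, 30 mm above the lane floor, midway in its 2 mm play either way along the lane; x along the lane, away from the robot, to the lip; z up. Near end wall 56 mm behind this point.
- lane3 (a point): Lane 3, the rightmost of the bay, an open-topped cavity 124 mm long, 55 wide, walls 16 mm above its floor, which is 22 mm above the worktop. Point: where the centre of a cartridge's main block lies when fully home, 30 mm above the lane floor, midway in its 2 mm play either way along the lane; x along the lane, away from the robot, to the lip; z up. Near end wall 56 mm behind this point.
- bay: Reagent bay, a low white fixed unit with grey lane walls, 270 x 272 mm; same axes as its lanes, which lie 80 mm apart with 25 mm dividers. At the far end a rear housing, 74 mm above the worktop, starts 62 mm ahead of the origin and ends the lanes. Origin on the worktop under the middle of lane 2's cavity.
- lip (a point): Middle of the free edge of the steel lip at the lanes' far end, at its underside, 21 mm above the lane floor. The lip is 6 mm thick and overhangs the last 14 mm of every lane, leaving an opening only 110 mm long: a cartridge goes in toe first, heel raised 10 to 20 degrees, toe under the lip, then the heel is lowered; it comes out the reverse way.
- latch (a joint): Sliding comb latch, an aluminium bar on the bay's near deck, one tooth per lane: 0 = locked (teeth over the cartridges' heels), 0.024 m = fully open, at its stop (teeth over the dividers). Opens toward the bay's +y (robot's left); about 2 N of friction; stays where left. A heel that is not down blocks it. Bar and teeth lie 38 to 47 mm above the worktop.
- latch_grip (a point): Point on the latch's upright black grip tab, 13 mm below its top and moving with it. The tab is 22 mm along the lanes, 14 mm across them, and rises from 47 to 85 mm above the worktop; same axes as the lanes.
- timer: Bystander: white lab timer lying flat, 62 x 62 x 18 mm; origin under its centre.
- marker_pen: Bystander: felt marker lying flat, 131 mm long; origin under its centre.
- dropper: Bystander: small brown dropper bottle, 33 mm across, 94 mm high; origin under its centre.
There are look-alikes about, which are no part of the job. Leave any green or yellow look-alike of the part that bears spent1_mid alone.

How it is judged:
On the way, in this order (a step that is already met when the one before it is completed fails the run):
1. the latch is slid open (value of joint latch above 0.019 m), for 0.2 s.
2. every fresh cartridge sits home in a lane (((distance between fresh1_mid and lane1 below 0.006 m and angle between the x axis of fresh1_mid and the x axis of lane1, either way round below 0.07 rad) or (distance between fresh1_mid and lane2 below 0.006 m and angle between the x axis of fresh1_mid and the x axis of lane2, either way round below 0.07 rad) or (distance between fresh1_mid and lane3 below 0.006 m and angle between the x axis of fresh1_mid and the x axis of lane3, either way round below 0.07 rad)) and angle between each of fresh1_mid, fresh2_mid, fresh3_mid's own z axis and vertical below 0.035 rad and ((distance between fresh2_mid and lane1 below 0.006 m and angle between the x axis of fresh2_mid and the x axis of lane1, either way round below 0.07 rad) or (distance between fresh2_mid and lane2 below 0.006 m and angle between the x axis of fresh2_mid and the x axis of lane2, either way round below 0.07 rad) or (distance between fresh2_mid and lane3 below 0.006 m and angle between the x axis of fresh2_mid and the x axis of lane3, either way round below 0.07 rad)) and ((distance between fresh3_mid and lane1 below 0.006 m and angle between the x axis of fresh3_mid and the x axis of lane1, either way round below 0.07 rad) or (distance between fresh3_mid and lane2 below 0.006 m and angle between the x axis of fresh3_mid and the x axis of lane2, either way round below 0.07 rad) or (distance between fresh3_mid and lane3 below 0.006 m and angle between the x axis of fresh3_mid and the x axis of lane3, either way round below 0.07 rad))), for 0.2 s.
3. the latch is slid shut (value of joint latch below 0.004 m), for 0.2 s.
At the end, for the whole second after the job is handed in: Every fresh cartridge home in a lane (within 6 mm and 4 degrees of its place, level within 2 degrees); every spent one at rest in the column on the first empty (centre within 12 mm seen from above, turned under 7 degrees, level within 3); latch shut to within 4 mm (all of step 2 and horizontal distance between each of spent1_mid, spent2_mid, spent3_mid and empty0_mid below 0.012 m and height (world z) of each of spent1_mid, spent2_mid, spent3_mid above 0.08 m and angle between the x axis of each of spent1_mid, spent2_mid, spent3_mid and the x axis of empty0_mid, either way round below 0.12 rad and angle between each of spent1_mid, spent2_mid, spent3_mid's own z axis and vertical below 0.05 rad and linear speed of each of spent1, spent2, spent3 below 0.02 m/s and value of joint latch below 0.004 m); the robot touches nothing.
It fails at once if the timer is moved more than 3 cm (distance of timer from where it was at the start of the episode above 0.03 m).
It fails at once if the marker is moved more than 3 cm (distance of marker_pen from where it was at the start of the episode above 0.03 m).
It fails at once if the dropper bottle is moved more than 3 cm (distance of dropper from where it was at the start of the episode above 0.03 m).
Of spent1, spent2, spent3 only 2 to 3 are there at a start; the rules pass over those that are not, and their reading is None.
Of fresh1, fresh2, fresh3 only 2 to 3 are there at a start; the rules pass over those that are not, and their reading is None.
At some moment in a run one of fresh1, fresh2, fresh3 may be knocked a few centimetres aside while the robot is not near it.
It also fails if it takes over 210 s, if anything falls off the work surface, if the arm or the gripper's body presses on something with over 40 N, if the wrist force passes 120 N, or if a joint passes its speed limit or range.

ROBOT

A 6-joint arm with a two-finger parallel gripper is mounted at the origin on a cart in front of the work surface, level with it; the furniture and walls round the work are solid. World frame = base frame: x ahead of the robot, y to its left, z up, the work surface at z = 0. Lengths are in m, angles in rad, forces in N, time in s.
With the tool pointing down it reaches from about 0.325 to 0.875 m from the base axis. Payload 4.4 kg.
Tool frame: the origin (TCP) lies at the very end of the fingers, on their centre line; the grasp point (between the pads) lies 19 mm behind it (env.grip_depth is the z of the grasp point in the tool frame, in m); z points along the fingers, y is the direction in which the jaws open and shut (so a half turn about z gives the same grasp; the last joint's range is limited). The gripper opens to 85 mm and grips with 20 to 120 N. Pads are 22 mm wide; open, the fingers measure 114 mm over their backs; the gripper's body (76 mm by 85 mm) begins 54 mm behind the grasp point. The pads swing forward as they close: fully open they stand 13 mm farther back than shut.
Start: joints at [-1.484, 0.207, 1.542, -0, 1.393, -0.15], TCP at [0.135, -0.559, 0.231] pointing down, gripper open.
Joint ranges: [-2.73, 2.73], [-0.86, 2.22], [0.23, 2.46], [-1.11, 4.25], [0.08, 2.63], [-2.82, 2.82]. Speed limits (rad/s): [2.79, 2.79, 3.14, 3.14, 3.14, 3.14].

INTERFACE

Orientations are given as a unit quaternion [x, y, z, w].
In Python, from rig import env gives the robot as it stands.
- The arm moves only by the shell command python3 -m crank 'ROWS'. ROWS is a JSON object of lists of equal length, an entry for each row: "dp": the shift along the tool's x, y, z in mm, a list of three; "rot": the turn, a rotation vector about the tool's x, y, z in rad, a list of three; "jaw": the closure, from -1 (fully open) to 1 (shut), so that 0 is half open. A call has 1 to 12 rows; each row shifts and turns the pose as measured when the row begins, along the tool's axes as they then stand; what a row does not reach is not made up. A row lasts 1/10 s, in which the tool goes at most 50 mm and 8.59 degrees, less where a joint would pass 70% of its speed; a pose out of reach is approached as far as the arm can. A call is refused whole if a number of a shift passes 50 or a number of a turn 0.15, either way. A call with a gripper value outside its range is refused whole. The fingers move at their own pace and stop on an object; the grip force is fixed at half the most. Time passes only in rows, so rows that do not move let the fingers close. It gives the time, the measured TCP pose, the force and the opening at its end, in the units of the state.
- env.get_state(): the state, without advancing time (a new reading comes with each control period).
- env.snapshot(name): name is "side" or "top"; returns the picture (420x560x3 uint8, red, green, blue); there is no depth.
- env.camera_info(name): a dict with "camera_matrix" (3x3 intrinsics, pixels), "k1" (the pictures are not rectified: a ray, as slopes to the right and down, at radius r is drawn at 1 + k1 r^2 times it, then the intrinsics apply), "R" (3x3) and "t" (3): a world point X has camera coordinates R X + t. Camera axes: x right, y down, z forward; pixel columns grow to the right and rows downward; lengths in m; the calibration is good to about 2 mm. A picture is of the moment at which its call begins. camera_info takes no time and is no camera call.
- env.close_job(): hands the job in, once; it reports no verdict.
The state is a dict: "time": time; "joints": joint angles; "qvel": joint speeds; "joint_torque": joint torques, N m; "ee_pos": TCP position; "tcp_rot": TCP orientation; "force": force on the tool from outside, world axes, zero at the start; "moment": the same for the moment, N m; "finger_gap": finger opening in m.
Only numpy, scipy, OpenCV 4.12 (cv2) and the standard library are available. Lean on these libraries where they do the work, as an engineer would, in place of code of your own. Each camera call takes 0.05 s, during which the arm holds its last target. There are 200 camera calls.

## Working session

There is one attempt and no reset: what is moved stays moved. The work goes in short steps, Python scripts to look and compute and a shell command to move; the robot and the scene stay as the last step left them, time stands still between calls to the robot, and variables do not carry over. Pictures are saved under pics/ and viewed, about 12 in all and at most 16, crops included, and the job is handed in when it is done.

```bash
ls; mkdir -p pics; cat > h.py <<'E'
import numpy as np, cv2
from rig import env
def snap(n,f):
    im=env.snapshot(n); cv2.imwrite('pics/'+f+'.png',cv2.cvtColor(im,cv2.COLOR_RGB2BGR)); return im
def ray(n,u,v):
    c=env.camera_info(n);K=np.array(c['camera_matrix']);R=np.array(c['R']);t=np.array(c['t'])
    p=cv2.undistortPoints(np.array([[[u,v]]],float),K,np.array([c['k1'],0,0,0.]))[0,0]
    return -R.T@t, R.T@np.array([p[0],p[1],1.])
def onz(n,u,v,z):
    o,d=ray(n,u,v); return (o+d*(z-o[2])/d[2]).round(4)
def proj(n,X):
    c=env.camera_info(n);K=np.array(c['camera_matrix']);R=np.array(c['R']);t=np.array(c['t'])
    return cv2.projectPoints(np.array([X],float),cv2.Rodrigues(R)[0],t,K,np.array([c['k1'],0,0,0.]))[0][0,0].round(1)
E
python3 - <<'E'
from h import *
snap('top','t1');snap('side','s1')
for n in('top','side'):
    c=env.camera_info(n);print(n,np.round(c['camera_matrix'],1).tolist(),c['k1'],np.round(-np.array(c['R']).T@np.array(c['t']),3),np.round(c['R'],3).tolist())
print(env.get_state(), env.grip_depth)
E
```

```text
pics
top [[448.9, 0.0, 282.5], [0.0, 448.9, 207.8], [0.0, 0.0, 1.0]] -0.1525319736720654 [0.421 0.093 1.28 ] [[0.017, -1.0, 0.013], [-0.997, -0.018, -0.076], [0.076, -0.012, -0.997]]
side [[521.8, 0.0, 274.4], [0.0, 521.8, 214.0], [0.0, 0.0, 1.0]] -0.13190275915268845 [ 0.029 -1.324  0.662] [[0.953, -0.303, -0.003], [-0.116, -0.356, -0.927], [0.28, 0.884, -0.374]]
{'time': 0.1, 'joints': array([-1.48449436e+00,  2.07428171e-01,  1.54284229e+00,  1.84972049e-05,
        1.39350800e+00, -1.50503112e-01]), 'qvel': array([-0.00080688, -0.00056471, -0.00330144, -0.00033931,  0.00194978,
        0.00073421]), 'joint_torque': array([-8.91183645e-04, -3.84096944e+01, -2.92549038e+01, -2.90406369e-04,
        4.86209057e-03, -1.19647362e-05]), 'ee_pos': array([ 0.1348256 , -0.55824739,  0.23017406]), 'tcp_rot': array([ 9.92998205e-01,  1.18124384e-01,  4.41740012e-05, -1.09204964e-03]), 'force': array([0.51970031, 0.04501754, 0.66617115]), 'moment': array([ 0.00655351,  0.00333322, -0.00879057]), 'finger_gap': 0.08546676423499099} -0.0187
```

View pics/t1.png

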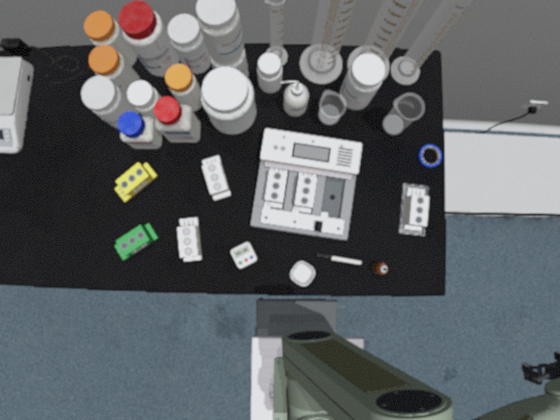

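View pics/s1.png

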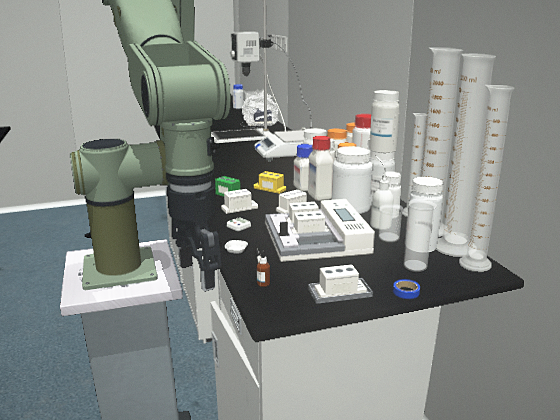

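Two spent (lanes 1, 2; px 275,190 and 305,192), lane 3 empty, two fresh (215,178; 190,240), an empty in the tray (416,210), and the latch tab at about (318,226). I'll zoom in.

```bash
python3 - <<'E'
from h import *
im=cv2.imread('pics/t1.png')
a=cv2.resize(im[120:255,240:375],None,fx=4.4,fy=4.4,interpolation=cv2.INTER_CUBIC)
cv2.imwrite('pics/t1a.png',a)
b=cv2.resize(im[150:265,165:240],None,fx=5,fy=5,interpolation=cv2.INTER_CUBIC)
c=cv2.resize(im[150:265,380:455],None,fx=5,fy=5,interpolation=cv2.INTER_CUBIC)
cv2.imwrite('pics/t1b.png',np.hstack([b,c]))
E
```

```text
(no output)
```

View pics/t1a.png

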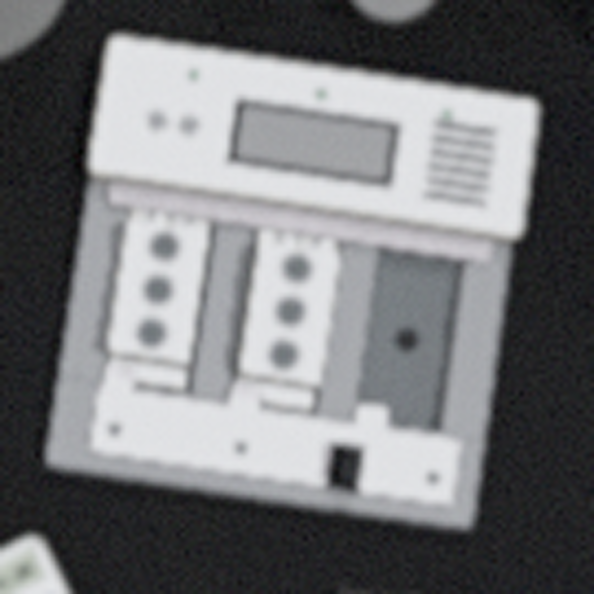

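View pics/t1b.png

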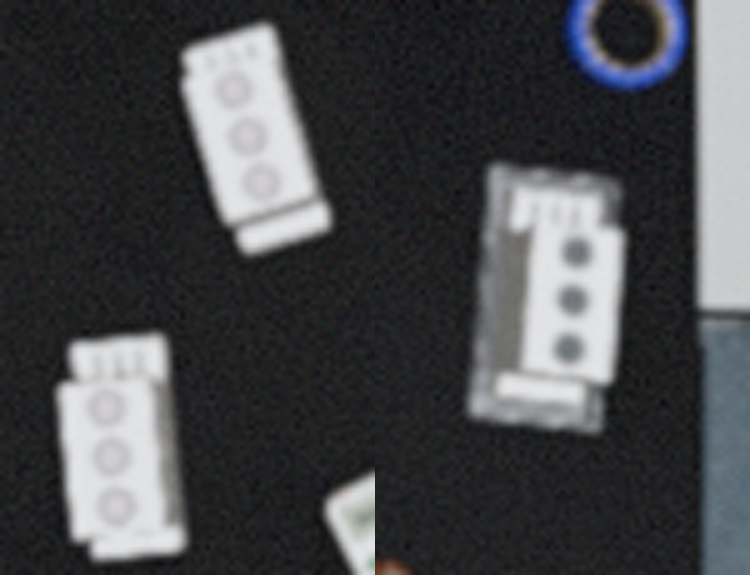

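```bash
cat >> h.py <<'E'
def crop(x,y,ox,oy,s): return ox+(x+.5)/s-.5, oy+(y+.5)/s-.5
def line3(pts,z,n='top'):
    P=np.array([onz(n,*p,z) for p in pts])
    d=P[0]-P[-1]
    return P.mean(0).round(4),round(float(np.arctan2(d[1],d[0])),4),round(float(np.linalg.norm(d)),4)
E
python3 - <<'E'
from h import *
A=lambda L:[crop(x,y,240,120,4.4) for x,y in L]
B=lambda L:[crop(x,y,165,150,5) for x,y in L]
C=lambda L:[crop(x-375,y,380,150,5) for x,y in L]
print('s1',line3(A([(165,246),(158,290),(151,333)]),.082))
print('s2',line3(A([(296,268),(290,311),(284,354)]),.082))
print('f1',line3(B([(235,90),(248,136),(262,183)]),.06))
print('f2',line3(B([(105,408),(112,457),(118,507)]),.06))
print('e',line3(C([(577,252),(573,300),(568,348)]),.063))
print('deck corners nearL nearR',[onz('top',*p,.038) for p in A([(45,465),(470,528)])])
print('housing top',[onz('top',*p,.074) for p in A([(105,33),(542,99),(523,242),(88,176)])])
print('tab top',[onz('top',*p,.085) for p in A([(332,444),(361,448),(355,490),(327,485)])])
print('dark lane3 hole',[onz('top',*p,.022) for p in A([(406,340)])])
print('tray',[onz('top',*p,.014) for p in C([(489,162),(622,180),(604,433),(468,415)])])
E
```

```text
s1 (array([0.5722, 0.0987, 0.082 ]), -0.1388, 0.0542)
s2 (array([0.5607, 0.0178, 0.082 ]), -0.1239, 0.0534)
f1 (array([0.5958, 0.2675, 0.06  ]), 0.313, 0.0539)
f2 (array([0.4184, 0.3374, 0.06  ]), 0.1606, 0.0544)
e (array([ 0.5157, -0.2999,  0.063 ]), -0.1026, 0.0537)
deck corners nearL nearR [array([0.4655, 0.1679, 0.038 ]), array([ 0.4304, -0.1006,  0.038 ])]
housing top [array([0.7341, 0.1348, 0.074 ]), array([ 0.6984, -0.1393,  0.074 ]), array([ 0.6076, -0.1271,  0.074 ]), array([0.6433, 0.1433, 0.074 ])]
tab top [array([ 0.4796, -0.0086,  0.085 ]), array([ 0.4775, -0.0263,  0.085 ]), array([ 0.4519, -0.0229,  0.085 ]), array([ 0.4547, -0.0059,  0.085 ])]
dark lane3 hole [array([ 0.5504, -0.0609,  0.022 ])]
tray [array([ 0.5985, -0.2666,  0.014 ]), array([ 0.5899, -0.346 ,  0.014 ]), array([ 0.4431, -0.3341,  0.014 ]), array([ 0.4525, -0.2538,  0.014 ])]
```

```bash
cat >> h.py <<'E'
from scipy.spatial.transform import Rotation as Ro
ex=np.array([np.cos(.13),-np.sin(.13),0]);ey=np.array([np.sin(.13),np.cos(.13),0])
def B(x,y,z): return x*ex+y*ey+np.array([0,0,z])   # bay axes -> world
def tr(yaw,pitch=0): return Ro.from_euler('ZY',[yaw,pitch])*Ro.from_matrix(np.diag([1.,-1,-1]))
def plan(*legs):
    """legs (pos,yaw,pitch,rows): rows in tool axes, from the measured pose"""
    s=env.get_state();p=s['ee_pos'];R=Ro.from_quat(s['tcp_rot'])
    print('t',round(s['time'],2),'tcp',p.round(4),'F',s['force'].round(1),'gap',round(s['finger_gap'],4),'yaw/pitch',(R*Ro.from_matrix(np.diag([1.,-1,-1]))).as_euler('ZYX').round(3),'bay',round(p@ex,4),round(p@ey,4))
    for q,yaw,pit,n in legs:
        q=np.array(q);R1=tr(yaw,pit);w=(R.inv()*R1).as_rotvec()/n
        print('leg rot',w.round(3).tolist(),[ (Ro.from_rotvec(w*i).inv()*R.inv()).apply((q-p)/n*1000).round(1).tolist() for i in range(n)])
        p,R=q,R1
E
python3 - <<'E'
from h import *
plan(([.466,-.016,.2],-.13,0,14))
E
```

```text
t 0.1 tcp [ 0.1348 -0.5582  0.2302] F [0.5 0.  0.7] gap 0.0855 yaw/pitch [ 0.237 -0.     0.002] bay 0.2061 -0.5361
leg rot [-0.0, 0.0, 0.026] [[32.1, -32.1, 2.2], [31.2, -32.9, 2.2], [30.4, -33.7, 2.2], [29.5, -34.5, 2.2], [28.5, -35.3, 2.2], [27.6, -36.0, 2.2], [26.7, -36.7, 2.2], [25.7, -37.4, 2.2], [24.7, -38.1, 2.2], [23.7, -38.7, 2.2], [22.7, -39.3, 2.2], [21.6, -39.9, 2.2], [20.6, -40.4, 2.2], [19.5, -41.0, 2.2]]
```

```bash
python3 -m crank '{"dp":[[32,-32,2],[31,-33,2],[30,-34,2],[29.5,-34.5,2],[28.5,-35,2],[27.5,-36,2],[26.5,-37,2],[25.5,-37.5,2],[24.5,-38,2],[23.5,-39,2],[22.5,-39.5,2],[21.5,-40,2]],"rot":[[0,0,0.026],[0,0,0.026],[0,0,0.026],[0,0,0.026],[0,0,0.026],[0,0,0.026],[0,0,0.026],[0,0,0.026],[0,0,0.026],[0,0,0.026],[0,0,0.026],[0,0,0.026]],"jaw":[-0.3,-0.3,-0.3,-0.3,-0.3,-0.3,-0.3,-0.3,-0.3,-0.3,-0.3,-0.3]}'
python3 - <<'E'
from h import *
plan((B(.464,.0446,.14),-.13,0,4))
E
```

```text
time: 1.3
ee_pos: [0.4251, -0.0801, 0.2018]
tcp_rot: [0.999, -0.051, -0.001, -0.003]
force: [1.0, -0.3, 0.1]
finger_gap: 0.0553
t 1.3 tcp [ 0.4251 -0.0801  0.2018] F [ 1.  -0.3  0.1] gap 0.0553 yaw/pitch [-0.102  0.002  0.005] bay 0.4319 -0.0243
leg rot [-0.001, 0.0, 0.007] [[8.5, -16.9, 15.5], [8.4, -17.0, 15.5], [8.3, -17.1, 15.5], [8.1, -17.1, 15.5]]
```

```bash
python3 -m crank '{"dp":[[8.5,-17,15],[8.5,-17,15],[8.5,-17,16],[8,-17,16],[0,0,0]],"rot":[[0,0,0.007],[0,0,0.007],[0,0,0.007],[0,0,0.007],[0,0,0]],"jaw":[-0.3,-0.3,-0.3,-0.3,-0.3]}'
python3 - <<'E'
from h import *
plan((B(.464,.0446,.054),-.13,0,4))
E
```

```text
time: 1.8
ee_pos: [0.4681, -0.0069, 0.1371]
tcp_rot: [0.998, -0.06, -0.001, -0.003]
force: [-0.6, 0.6, -0.0]
finger_gap: 0.0551
t 1.8 tcp [ 0.4681 -0.0069  0.1371] F [-0.6  0.6 -0. ] gap 0.0551 yaw/pitch [-0.121  0.002  0.006] bay 0.465 0.0539
leg rot [-0.002, 0.001, 0.002] [[-0.2, 2.4, 20.8], [-0.2, 2.4, 20.8], [-0.2, 2.4, 20.8], [-0.2, 2.3, 20.8]]
```

```bash
python3 -m crank '{"dp":[[0,4,20],[0,4,20],[0,1.5,20],[0,0,20],[0,0,2],[0,0,0],[0,0,0],[0,0,0],[0,0,0],[0,0,0]],"rot":[[0,0,0.005],[0,0,0.004],[0,0,0],[0,0,0],[0,0,0],[0,0,0],[0,0,0],[0,0,0],[0,0,0],[0,0,0]],"jaw":[-0.3,-0.3,-0.3,-0.3,-0.3,-0.3,0.9,0.9,0.9,0.9]}'
python3 - <<'E'
from h import *
plan((B(.464,.0446,.054),-.13,0,4))
E
```

```text
time: 2.8
ee_pos: [0.4688, -0.0198, 0.0581]
tcp_rot: [0.998, -0.064, 0.002, -0.001]
force: [1.2, -0.2, -8.4]
finger_gap: 0.0128
t 2.8 tcp [ 0.4688 -0.0198  0.0581] F [ 1.2 -0.2 -8.4] gap 0.0128 yaw/pitch [-0.129 -0.004  0.003] bay 0.4674 0.0412
leg rot [-0.001, -0.001, 0.0] [[-0.9, -0.9, 1.0], [-0.9, -0.9, 1.0], [-0.9, -0.9, 1.0], [-0.9, -0.9, 1.0]]
```

```bash
python3 -m crank '{"dp":[[0,-5,0],[0,-6,0],[0,-6,0],[0,-6,0],[0,-4,0],[0,-2,0],[0,0,0]],"rot":[[0,0,0],[0,0,0],[0,0,0],[0,0,0],[0,0,0],[0,0,0],[0,0,0]],"jaw":[0.9,0.9,0.9,0.9,0.9,0.9,0.9]}'
python3 - <<'E'
from h import *
plan((B(.464,.0446,.054),-.13,0,4))
E
```

```text
time: 3.5
ee_pos: [0.4717, 0.002, 0.0581]
tcp_rot: [0.998, -0.063, 0.001, 0.008]
force: [-0.7, -1.1, -2.5]
finger_gap: 0.0128
t 3.5 tcp [0.4717 0.002  0.0581] F [-0.7 -1.1 -2.5] gap 0.0128 yaw/pitch [-0.126 -0.003 -0.016] bay 0.4674 0.0631
leg rot [0.004, -0.001, 0.001] [[-0.9, 4.6, 1.1], [-0.9, 4.6, 1.1], [-0.9, 4.6, 1.1], [-0.9, 4.6, 1.0]]
```

```bash
python3 -m crank '{"dp":[[0,-3,0],[0,-3,0],[0,-2,0],[0,0,0]],"rot":[[0,0,0],[0,0,0],[0,0,0],[0,0,0]],"jaw":[0.9,0.9,0.9,0.9]}'
python3 - <<'E'
from h import *
plan((B(.464,.0446,.054),-.13,0,4))
E
```

```text
time: 3.9
ee_pos: [0.4717, 0.0018, 0.0582]
tcp_rot: [0.998, -0.064, -0.001, 0.016]
force: [-1.4, -3.1, -2.4]
finger_gap: 0.0136
t 3.9 tcp [0.4717 0.0018 0.0582] F [-1.4 -3.1 -2.4] gap 0.0136 yaw/pitch [-0.128 -0.001 -0.032] bay 0.4675 0.0629
leg rot [0.008, -0.0, 0.001] [[-0.9, 4.5, 1.2], [-0.9, 4.5, 1.2], [-0.9, 4.6, 1.1], [-0.9, 4.6, 1.1]]
```

```bash
python3 -m crank '{"dp":[[0,0,0],[0,0,0],[0,0,-10],[0,0,-25],[0,0,-35],[0,0,-15],[0,0,0]],"rot":[[0,0,0],[0,0,0],[0,0,0],[0.01,0,0],[0.01,0,0],[0.01,0,0],[0,0,0]],"jaw":[-0.1,-0.1,-0.1,-0.5,-0.5,-0.5,-0.5]}'
python3 - <<'E'
from h import *
plan((B(.554,.0904,.13),-.13,0,4),(B(.554,.0904,.046),-.13,0,4))
snap('top','t2')
E
```

```text
time: 4.6
ee_pos: [0.473, 0.0081, 0.1498]
tcp_rot: [0.998, -0.061, 0.001, -0.001]
force: [0.4, 0.4, -0.2]
finger_gap: 0.0639
t 4.6 tcp [0.473  0.0081 0.1498] F [ 0.4  0.4 -0.2] gap 0.0639 yaw/pitch [-0.122 -0.003  0.002] bay 0.4679 0.0693
leg rot [-0.0, -0.001, 0.002] [[21.5, -5.1, 5.0], [21.5, -5.1, 5.0], [21.5, -5.2, 5.0], [21.5, -5.2, 5.0]]
leg rot [0.0, 0.0, 0.0] [[0.0, 0.0, 21.0], [0.0, 0.0, 21.0], [0.0, 0.0, 21.0], [0.0, 0.0, 21.0]]
```

```bash
python3 -m crank '{"dp":[[21.5,-5,5],[21.5,-5,5],[21.5,-5,5],[19,-4,4],[0,0,0],[0,0,0]],"rot":[[0,0,0.002],[0,0,0.002],[0,0,0.002],[0,0,0],[0,0,0],[0,0,0]],"jaw":[-0.5,-0.5,-0.5,-0.5,-0.5,-0.5]}'
python3 - <<'E'
from h import *
plan((B(.554,.0904,.046),-.13,0,4))
E
```

```text
time: 5.25
ee_pos: [0.5558, 0.0196, 0.1237]
tcp_rot: [0.998, -0.063, -0.004, -0.001]
force: [-0.6, 0.1, 0.2]
finger_gap: 0.0641
t 5.25 tcp [0.5558 0.0196 0.1237] F [-0.6  0.1  0.2] gap 0.0641 yaw/pitch [-0.126  0.008  0.001] bay 0.5486 0.0915
leg rot [-0.0, 0.002, 0.001] [[1.5, 0.3, 19.4], [1.5, 0.3, 19.4], [1.4, 0.3, 19.4], [1.4, 0.3, 19.4]]
```

```bash
python3 -m crank '{"dp":[[2,0,18],[2,0,19],[1,0,19],[0,0,15],[0,0,3],[0,0,0],[0,0,0],[0,0,0],[0,0,0]],"rot":[[0,-0.004,0],[0,-0.004,0],[0,0,0],[0,0,0],[0,0,0],[0,0,0],[0,0,0],[0,0,0],[0,0,0]],"jaw":[-0.5,-0.5,-0.5,-0.5,-0.5,-0.5,1,1,1]}'
python3 - <<'E'
from h import *
plan((B(.554,.0904,.046),-.13,0,4))
E
```

```text
time: 6.15
ee_pos: [0.5538, 0.0201, 0.0483]
tcp_rot: [0.998, -0.062, -0.01, -0.001]
force: [0.3, 0.7, -0.9]
finger_gap: 0.0494
t 6.15 tcp [0.5538 0.0201 0.0483] F [ 0.3  0.7 -0.9] gap 0.0494 yaw/pitch [-0.125  0.02   0.   ] bay 0.5465 0.0917
leg rot [-0.0, 0.005, 0.001] [[1.9, 0.3, 0.5], [1.9, 0.3, 0.5], [1.9, 0.3, 0.6], [1.9, 0.3, 0.6]]
```

```bash
python3 -m crank '{"dp":[[0.5,0,-3.4],[0.5,0,-3.4],[0.5,0,-3.4],[0.5,0,-3.4],[0.5,0,-3.4],[0.5,0,-3.4],[0,0,0]],"rot":[[0,-0.045,0],[0,-0.045,0],[0,-0.045,0],[0,-0.045,0],[0,-0.045,0],[0,-0.045,0],[0,0,0]],"jaw":[1,1,1,1,1,1,1]}'
python3 - <<'E'
from h import *
plan((B(.54,.0904,.08),-.13,.29,4))
E
```

```text
time: 6.85
ee_pos: [0.5596, 0.0195, 0.0702]
tcp_rot: [0.987, -0.061, -0.148, -0.009]
force: [0.4, -0.3, -1.4]
finger_gap: 0.049
t 6.85 tcp [0.5596 0.0195 0.0702] F [ 0.4 -0.3 -1.4] gap 0.049 yaw/pitch [-0.124  0.298  0.   ] bay 0.5524 0.0919
leg rot [0.0, 0.002, 0.001] [[-3.7, 0.4, -1.4], [-3.7, 0.4, -1.5], [-3.7, 0.4, -1.5], [-3.7, 0.4, -1.5]]
```

```bash
python3 -m crank '{"dp":[[-4.5,0,0.8],[-4.5,0,0.8],[-4.5,0,0.8],[-4.5,0,0.8],[0,0,0],[-3,0,-9.5],[-6,0,-19],[-6,0,-19],[-9,0,-28],[-9,0,-28],[-9,0,-28]],"rot":[[0,0,0],[0,0,0],[0,0,0],[0,0,0],[0,0,0],[0,0,0],[0,0,0],[0,0.05,0],[0,0.05,0],[0,0.05,0],[0,0.05,0]],"jaw":[1,1,1,1,1,1,1,1,1,1,1]}'
python3 - <<'E'
from h import *
snap('side','s2')
plan((B(.52,.0904,.24),-.13,0,2),([.512,-.299,.24],-.11,0,12))
E
```

```text
time: 7.95
ee_pos: [0.526, 0.0234, 0.2129]
tcp_rot: [0.997, -0.062, -0.048, -0.003]
force: [0.7, -0.1, -0.5]
finger_gap: 0.0492
t 8.0 tcp [0.5275 0.0237 0.2193] F [-1.6 -0.9  3.4] gap 0.0494 yaw/pitch [-0.123  0.087  0.   ] bay 0.52 0.0919
leg rot [0.0, 0.043, 0.003] [[-0.9, 0.7, -10.3], [-0.5, 0.7, -10.4]]
leg rot [0.0, 0.0, -0.002] [[2.2, 26.7, 0.0], [2.2, 26.7, 0.0], [2.1, 26.7, 0.0], [2.1, 26.7, 0.0], [2.0, 26.7, 0.0], [2.0, 26.7, 0.0], [1.9, 26.7, 0.0], [1.9, 26.7, 0.0], [1.8, 26.7, 0.0], [1.8, 26.7, 0.0], [1.8, 26.7, 0.0], [1.7, 26.7, 0.0]]
```

View pics/s2.png

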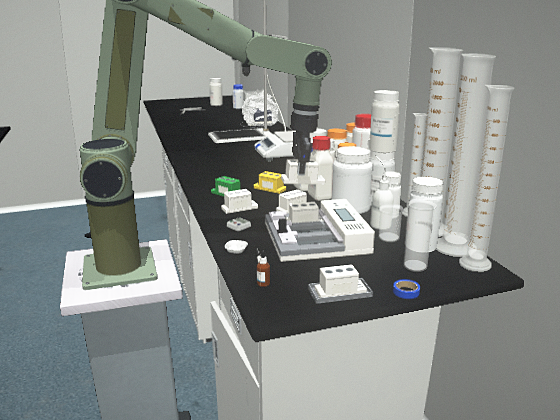

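```bash
python3 -m crank '{"dp":[[-1,14,-5],[1,28,-5],[1,35,0],[1,35,0],[1,35,0],[1,35,0],[1,35,0],[1,35,0],[1,35,5],[1,26,10],[0,10,10],[0,0,0]],"rot":[[0,0.03,0],[0,0.03,0],[0,0.007,0],[0,0,0],[0,0,-0.004],[0,0,-0.004],[0,0,-0.004],[0,0,-0.004],[0,0,-0.004],[0,0,0],[0,0,0],[0,0,0]],"jaw":[1,1,1,1,1,1,1,1,1,1,1,1]}'
python3 - <<'E'
from h import *
plan(([.508,-.299,.12],-.10,0.02,4),([.508,-.299,.09],-.10,0.02,4))
E
```

```text
time: 9.2
ee_pos: [0.5002, -0.3096, 0.2195]
tcp_rot: [0.999, -0.049, 0.001, 0.002]
force: [0.6, -0.0, -1.4]
finger_gap: 0.049
t 9.2 tcp [ 0.5002 -0.3096  0.2195] F [ 0.6 -0.  -1.4] gap 0.049 yaw/pitch [-0.098 -0.003 -0.003] bay 0.5361 -0.2421
leg rot [0.001, -0.006, 0.0] [[1.6, -2.9, 24.9], [1.8, -2.9, 24.9], [1.9, -2.9, 24.8], [2.0, -2.8, 24.8]]
leg rot [0.0, 0.0, 0.0] [[0.1, 0.0, 7.5], [0.1, 0.0, 7.5], [0.1, 0.0, 7.5], [0.1, 0.0, 7.5]]
```

```bash
python3 -m crank '{"dp":[[2,-3,25],[2,-3,25],[2,-3,25],[2,-2.5,20],[0,0,3],[0,0,0]],"rot":[[0.001,-0.006,0],[0.001,-0.006,0],[0,-0.006,0],[0,-0.006,0],[0,0,0],[0,0,0]],"jaw":[1,1,1,1,1,1]}'
python3 - <<'E'
from h import *
plan(([.508,-.299,.09],-.10,0.02,4))
snap('side','s3')
im=cv2.imread('pics/s3.png')
cv2.imwrite('pics/s3a.png',cv2.resize(im[170:320,270:420],None,fx=4,fy=4,interpolation=cv2.INTER_CUBIC))
E
```

```text
time: 9.8
ee_pos: [0.5118, -0.2912, 0.1226]
tcp_rot: [0.999, -0.046, -0.009, -0.001]
force: [-0.8, -1.1, -0.6]
finger_gap: 0.0491
t 9.8 tcp [ 0.5118 -0.2912  0.1226] F [-0.8 -1.1 -0.6] gap 0.0491 yaw/pitch [-0.093  0.019  0.001] bay 0.5452 -0.2224
leg rot [-0.0, -0.0, 0.002] [[-0.6, 2.0, 8.2], [-0.6, 2.0, 8.2], [-0.6, 2.0, 8.2], [-0.6, 2.0, 8.2]]
```

View pics/s3a.png

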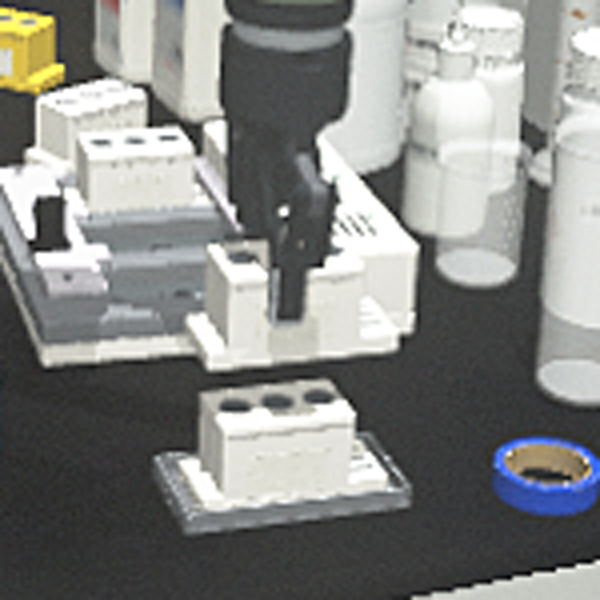

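```bash
python3 - <<'E'
from h import *
p=np.array([.5118,-.2912,.1226]);a=-.093;e=np.array([np.cos(a),np.sin(a),0]);f=np.array([-np.sin(a),np.cos(a),0])
for off in(0,.0075):
  for x in(-.042,.042):
    for z in(.014,.060):
      q=proj('side',p+(off+x)*e-.025*f+np.array([0,0,z-.026])); print(off,x,z,((q-[270,170]+.5)*4-.5).round())
m=np.array([.5157,-.2999,.003]);a=-.10;e=np.array([np.cos(a),np.sin(a),0]);f=np.array([-np.sin(a),np.cos(a),0])
for x in(-.042,.042):
    for z in(.014,.060): print('empty',x,z,((proj('side',m+x*e-.025*f+np.array([0,0,z]))-[270,170]+.5)*4-.5).round())
E
```

```text
0 -0.042 0.014 [213. 349.]
0 -0.042 0.06 [216. 278.]
0 0.042 0.014 [348. 334.]
0 0.042 0.06 [352. 264.]
0.0075 -0.042 0.014 [225. 348.]
0.0075 -0.042 0.06 [228. 276.]
0.0075 0.042 0.014 [360. 333.]
0.0075 0.042 0.06 [364. 263.]
empty -0.042 0.014 [219. 493.]
empty -0.042 0.06 [222. 426.]
empty 0.042 0.014 [350. 477.]
empty 0.042 0.06 [355. 411.]
```

```bash
python3 -m crank '{"dp":[[-1,3,8],[-1,3,8],[-0.5,1.5,8],[0,0.5,6],[0,0,0],[0,0,0]],"rot":[[0,0,0.003],[0,0,0.003],[0,0,0.002],[0,0,0],[0,0,0],[0,0,0]],"jaw":[1,1,1,1,1,1]}'
python3 - <<'E'
from h import *
plan(([.508,-.299,.09],-.10,0.02,2))
E
```

```text
time: 10.45
ee_pos: [0.5096, -0.3015, 0.0948]
tcp_rot: [0.999, -0.051, -0.006, 0.001]
force: [-0.6, -0.2, -0.7]
finger_gap: 0.0493
t 10.45 tcp [ 0.5096 -0.3015  0.0948] F [-0.6 -0.2 -0.7] gap 0.0493 yaw/pitch [-0.102  0.012 -0.003] bay 0.5444 -0.2328
leg rot [0.001, -0.004, -0.001] [[-0.9, -1.1, 2.4], [-0.9, -1.1, 2.4]]
```

```bash
python3 -m crank '{"dp":[[-1,-1,2],[-1,-1,2],[0,0,1],[0,0,0]],"rot":[[0.001,-0.004,0],[0.001,-0.004,0],[0,0,0],[0,0,0]],"jaw":[1,1,1,1]}'
python3 - <<'E'
from h import *
plan(([.508,-.299,.09],-.10,0.02,2))
E
```

```text
time: 10.85
ee_pos: [0.508, -0.2993, 0.0899]
tcp_rot: [0.999, -0.051, -0.01, -0.0]
force: [-0.3, 0.4, -0.8]
finger_gap: 0.0493
t 10.85 tcp [ 0.508  -0.2993  0.0899] F [-0.3  0.4 -0.8] gap 0.0493 yaw/pitch [-0.102  0.02  -0.001] bay 0.5425 -0.231
leg rot [0.0, 0.0, -0.001] [[-0.0, -0.2, -0.1], [-0.0, -0.2, -0.1]]
```

```bash
python3 -m crank '{"dp":[[0,0,1],[0,0,0.6],[0,0,0]],"rot":[[0,0,0],[0,0,0],[0,0,0]],"jaw":[1,1,1]}'; python3 -m crank '{"dp":[[0,0,0],[0,0,0],[0,0,0],[0,0,-15],[0,0,-30],[0,0,-40],[0,0,-25],[0,0,0]],"rot":[[0,0,0],[0,0,0],[0,0,0],[0,0,0],[0,0.01,0],[0,0.01,0],[0,0,0],[0,0,0]],"jaw":[-0.5,-0.5,-0.5,-0.5,-0.5,-0.5,-0.5,-0.5]}'
python3 - <<'E'
from h import *
plan((B(.548,.171,.16),-.13,0,12))
E
```

```text
time: 11.15
ee_pos: [0.5082, -0.2993, 0.0885]
tcp_rot: [0.999, -0.051, -0.01, 0.0]
force: [-0.2, -0.2, -0.7]
finger_gap: 0.0492
time: 11.95
ee_pos: [0.5104, -0.3, 0.2072]
tcp_rot: [0.999, -0.051, 0.002, 0.002]
force: [0.2, 0.3, 0.1]
finger_gap: 0.0638
t 11.95 tcp [ 0.5104 -0.3     0.2072] F [0.2 0.3 0.1] gap 0.0638 yaw/pitch [-0.102 -0.004 -0.003] bay 0.545 -0.2313
leg rot [0.0, -0.0, 0.002] [[1.2, -33.5, 3.8], [1.1, -33.5, 3.8], [1.0, -33.5, 3.9], [0.9, -33.5, 3.9], [0.9, -33.5, 3.9], [0.8, -33.5, 3.9], [0.7, -33.5, 3.9], [0.6, -33.5, 3.9], [0.6, -33.5, 3.9], [0.5, -33.5, 3.9], [0.4, -33.5, 3.9], [0.3, -33.5, 3.9]]
```

```bash
python3 -m crank '{"dp":[[1,-20,0],[1,-35,4],[1,-37,4],[1,-37,4],[1,-37,4],[1,-37,4],[1,-37,4],[1,-37,4],[1,-37,4],[1,-37,4],[1,-30,4],[1,-10,4]],"rot":[[0,0,0.003],[0,0,0.003],[0,0,0.003],[0,0,0.003],[0,0,0.002],[0,0,0.002],[0,0,0.002],[0,0,0.002],[0,0,0.002],[0,0,0.002],[0,0,0],[0,0,0]],"jaw":[-0.5,-0.5,-0.5,-0.5,-0.5,-0.5,-0.5,-0.5,-0.5,-0.5,-0.5,-0.5]}'; python3 - <<'E'
from h import *
im=snap('top','t3')
cv2.imwrite('pics/t3a.png',cv2.resize(cv2.imread('pics/t3.png')[150:265,380:455],None,fx=5,fy=5,interpolation=cv2.INTER_CUBIC))
plan((B(.552,.171,.13),-.13,0,2))
E
```

```text
time: 13.15
ee_pos: [0.5687, 0.0979, 0.1588]
tcp_rot: [0.998, -0.067, 0.003, 0.004]
force: [0.4, 0.0, -0.1]
finger_gap: 0.0641
t 13.2 tcp [0.5684 0.0982 0.1579] F [-0.3  0.7 -0.7] gap 0.0641 yaw/pitch [-0.133 -0.005 -0.007] bay 0.5508 0.1711
leg rot [0.003, -0.002, -0.002] [[0.5, -0.1, 13.9], [0.6, -0.0, 13.9]]
```

View pics/t3a.png

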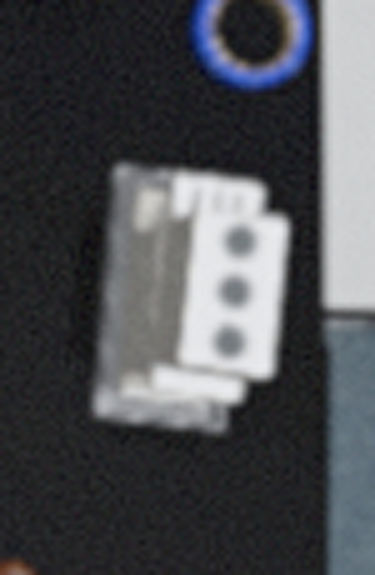

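```bash
python3 - <<'E'
from h import *
print(line3([crop(x,y,380,150,5) for x,y in [(239,241),(234,292),(229,342)]],.123))
E
python3 -m crank '{"dp":[[0.5,0,20],[0.5,0,22],[0.5,0,22],[0,0,22],[0,0,20],[0,0,5],[0,0,0],[0,0,0],[0,0,0],[0,0,0]],"rot":[[0.002,-0.001,-0.001],[0.002,-0.001,0],[0.002,0,0],[0,0,0],[0,0,0],[0,0,0],[0,0,0],[0,0,0],[0,0,0],[0,0,0]],"jaw":[-0.5,-0.5,-0.5,-0.5,-0.5,-0.5,-0.5,1,1,1]}'
python3 - <<'E'
from h import *
plan((B(.552,.171,.048),-.13,0,2))
E
```

```text
(array([ 0.5158, -0.3004,  0.123 ]), -0.1096, 0.0539)
time: 14.2
ee_pos: [0.5729, 0.0953, 0.0483]
tcp_rot: [0.998, -0.069, 0.004, -0.003]
force: [-0.6, -0.1, -2.0]
finger_gap: 0.0492
t 14.2 tcp [0.5729 0.0953 0.0483] F [-0.6 -0.1 -2. ] gap 0.0492 yaw/pitch [-0.138 -0.007  0.007] bay 0.5557 0.1688
leg rot [-0.004, -0.004, -0.004] [[-1.9, -1.1, 0.2], [-1.9, -1.1, 0.2]]
```

```bash
python3 -m crank '{"dp":[[0.5,0,-3],[0.5,0,-3.1],[0.5,0,-3.1],[0.5,0,-3.1],[0.5,0,-3.1],[0.5,0,-3.1],[0,0,0]],"rot":[[0,-0.045,0],[0,-0.045,0],[0,-0.045,0],[0,-0.045,0],[0,-0.045,0],[0,-0.045,0],[0,0,0]],"jaw":[1,1,1,1,1,1,1]}'
python3 - <<'E'
from h import *
plan((B(.54,.171,.08),-.13,.28,4))
E
```

```text
time: 14.9
ee_pos: [0.5769, 0.0943, 0.0668]
tcp_rot: [0.988, -0.068, -0.135, -0.014]
force: [0.8, 2.3, -1.5]
finger_gap: 0.0495
t 14.9 tcp [0.5769 0.0943 0.0668] F [ 0.8  2.3 -1.5] gap 0.0495 yaw/pitch [-0.136  0.272  0.01 ] bay 0.5598 0.1683
leg rot [-0.003, -0.002, -0.001] [[-5.7, -0.7, -1.8], [-5.7, -0.7, -1.8], [-5.7, -0.7, -1.8], [-5.7, -0.7, -1.8]]
```

```bash
python3 -m crank '{"dp":[[-4.5,0,0.7],[-4.5,0,0.7],[-4.5,0,0.7],[-4.5,0,0.7],[0,0,0],[-3,0,-9.5],[-6,0,-19],[-6,0,-19],[-8,0,-28],[-7,0,-30],[-5,0,-30],[-2,0,-15]],"rot":[[0,0,0],[0,0,0],[0,0,0],[0,0,0],[0,0,0],[0,0,0],[0,0,0],[0,0.055,0],[0,0.055,0],[0,0.055,0],[0,0.055,0],[0,0.05,0]],"jaw":[1,1,1,1,1,1,1,1,1,1,1,1]}'
python3 - <<'E'
from h import *
plan(([.515,-.300,.23],-.10,-.007,12))
E
```

```text
time: 16.1
ee_pos: [0.5448, 0.092, 0.2316]
tcp_rot: [0.998, -0.071, 0.002, 0.001]
force: [0.6, 0.8, -0.8]
finger_gap: 0.0491
t 16.1 tcp [0.5448 0.092  0.2316] F [ 0.6  0.8 -0.8] gap 0.0491 yaw/pitch [-0.141 -0.005 -0.001] bay 0.5282 0.1618
leg rot [0.0, 0.0, -0.003] [[2.1, 32.7, 0.2], [2.0, 32.7, 0.2], [1.9, 32.7, 0.2], [1.8, 32.7, 0.2], [1.7, 32.7, 0.2], [1.6, 32.7, 0.2], [1.5, 32.7, 0.2], [1.4, 32.7, 0.2], [1.2, 32.7, 0.1], [1.1, 32.7, 0.1], [1.0, 32.7, 0.1], [0.9, 32.7, 0.1]]
```

```bash
python3 -m crank '{"dp":[[2,18,0],[2,35,0],[2,36,0],[2,36,0],[2,36,0],[2,36,0],[2,36,0],[2,36,0],[1,36,0],[1,36,0],[1,30,5],[0,15,10]],"rot":[[0,0,-0.003],[0,0,-0.003],[0,0,-0.003],[0,0,-0.003],[0,0,-0.003],[0,0,-0.003],[0,0,-0.003],[0,0,-0.003],[0,0,-0.003],[0,0,-0.003],[0,0,-0.003],[0,0,-0.003]],"jaw":[1,1,1,1,1,1,1,1,1,1,1,1]}'
python3 - <<'E'
from h import *
plan(([.516,-.3005,.18],-.104,-.007,3))
E
```

```text
time: 17.3
ee_pos: [0.5076, -0.3119, 0.2372]
tcp_rot: [0.999, -0.052, 0.005, 0.009]
force: [0.8, 0.1, -1.2]
finger_gap: 0.0492
t 17.3 tcp [ 0.5076 -0.3119  0.2372] F [ 0.8  0.1 -1.2] gap 0.0492 yaw/pitch [-0.103 -0.011 -0.018] bay 0.5438 -0.2434
leg rot [0.006, -0.001, 0.0] [[2.2, -4.4, 19.0], [2.2, -4.3, 19.0], [2.2, -4.2, 19.1]]
```

```bash
python3 -m crank '{"dp":[[2.5,-3,12],[2.5,-3,20],[2,-3,20],[0,0,5],[0,0,0],[0,0,0]],"rot":[[0.005,0,0],[0.005,0,0],[0.004,0,0],[0,0,0],[0,0,0],[0,0,0]],"jaw":[1,1,1,1,1,1]}'
python3 - <<'E'
from h import *
plan(([.516,-.3005,.151],-.104,-.007,3))
E
```

```text
time: 17.9
ee_pos: [0.5134, -0.2989, 0.1746]
tcp_rot: [0.999, -0.052, 0.001, -0.002]
force: [0.2, 0.5, -1.3]
finger_gap: 0.0492
t 17.9 tcp [ 0.5134 -0.2989  0.1746] F [ 0.2  0.5 -1.3] gap 0.0492 yaw/pitch [-0.104 -0.002  0.003] bay 0.5478 -0.2299
leg rot [-0.001, 0.002, -0.0] [[0.9, 0.5, 7.9], [0.9, 0.4, 7.9], [0.9, 0.4, 7.9]]
```

```bash
python3 -m crank '{"dp":[[1,0.5,7],[1,0.5,8],[1,0.5,7],[0,0,2],[0,0,0.5],[0,0,0]],"rot":[[-0.001,0.002,0],[-0.001,0.002,0],[0,0,0],[0,0,0],[0,0,0],[0,0,0]],"jaw":[1,1,1,1,1,1]}'
python3 - <<'E'
from h import *
plan(([.516,-.3005,.151],-.104,-.007,3))
E
```

```text
time: 18.5
ee_pos: [0.5181, -0.3012, 0.151]
tcp_rot: [0.999, -0.052, 0.005, 0.001]
force: [0.3, 0.5, -1.9]
finger_gap: 0.0493
t 18.5 tcp [ 0.5181 -0.3012  0.151 ] F [ 0.3  0.5 -1.9] gap 0.0493 yaw/pitch [-0.103 -0.01  -0.001] bay 0.5527 -0.2315
leg rot [0.0, -0.001, 0.0] [[-0.7, -0.2, -0.0], [-0.7, -0.2, -0.0], [-0.7, -0.2, -0.0]]
```

```bash
python3 -m crank '{"dp":[[-1,0,1],[-0.5,0,1],[0,0,0.3],[0,0,0],[0,0,0],[0,0,0],[0,0,0],[0,0,-15],[0,0,-30],[0,-25,-20],[0,-45,0],[0,-45,0]],"rot":[[0,0,0],[0,0,0],[0,0,0],[0,0,0],[0,0,0],[0,0,0],[0,0,0],[0,0,0],[0,0,0],[0,0,0],[0,0,0],[0,0,0]],"jaw":[1,1,1,1,-0.5,-0.5,-0.5,-0.5,-0.5,-0.5,-0.5,-0.5]}'
python3 -m crank '{"dp":[[0,-45,0],[0,-30,0],[0,-5,0],[0,0,0]],"rot":[[0,0,0],[0,0,0],[0,0,0],[0,0,0]],"jaw":[-0.7,-0.7,-0.7,-0.7]}'
python3 - <<'E'
from h import *
snap('top','t4');im=cv2.imread('pics/t4.png')
f=lambda r:cv2.resize(im[150:265,r:r+75],None,fx=5,fy=5,interpolation=cv2.INTER_CUBIC)
cv2.imwrite('pics/t4a.png',np.hstack([f(165),f(380)]))
plan(([.5958,.2675,.15],.31,0,12))
E
```

```text
time: 19.7
ee_pos: [0.5304, -0.1914, 0.2236]
tcp_rot: [0.998, -0.057, 0.01, 0.004]
force: [-0.2, 0.4, -0.3]
finger_gap: 0.0637
time: 20.1
ee_pos: [0.5421, -0.105, 0.2306]
tcp_rot: [0.998, -0.054, 0.015, 0.005]
force: [0.1, -1.3, -0.2]
finger_gap: 0.0725
t 20.15 tcp [ 0.5422 -0.1055  0.2307] F [ 0.4  0.1 -0. ] gap 0.0729 yaw/pitch [-0.108 -0.031 -0.009] bay 0.5513 -0.0344
leg rot [0.001, -0.002, -0.035] [[0.9, -31.4, 6.5], [2.0, -31.4, 6.5], [3.1, -31.3, 6.5], [4.2, -31.2, 6.6], [5.3, -31.0, 6.6], [6.4, -30.8, 6.6], [7.5, -30.5, 6.7], [8.5, -30.2, 6.7], [9.6, -29.9, 6.7], [10.7, -29.5, 6.7], [11.7, -29.1, 6.7], [12.7, -28.7, 6.7]]
```

View pics/t4a.png

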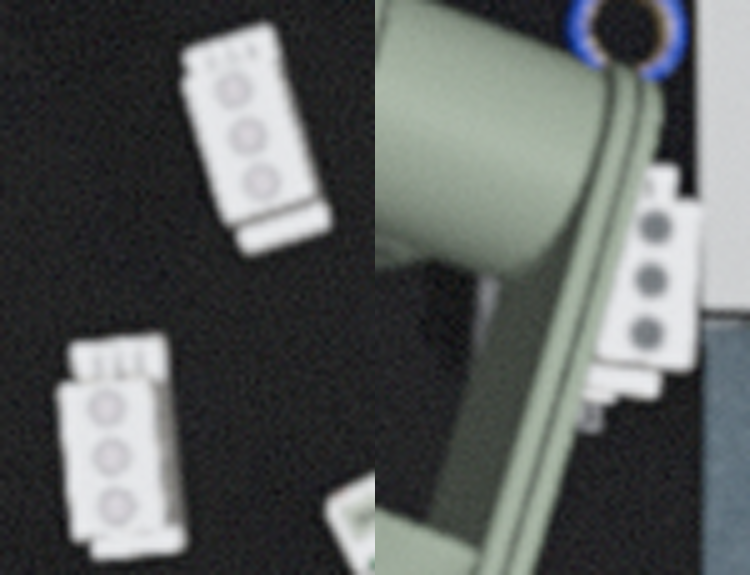

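```bash
python3 - <<'E'
from h import *
print(line3([crop(x-375,y,380,150,5) for x,y in [(656,227),(651,280),(646,333)]],.183))
E
python3 -m crank '{"dp":[[1,-20,2],[2,-33,5],[3,-33,6],[4,-33,6],[5,-33,6],[6,-33,7],[7.5,-33,7],[8.5,-33,7],[9.5,-33,7],[10.5,-32,7],[11.5,-25,7],[10,-12,5]],"rot":[[0.002,-0.004,-0.037],[0.002,-0.004,-0.037],[0.002,-0.004,-0.037],[0.002,-0.004,-0.037],[0.002,-0.004,-0.037],[0,-0.004,-0.037],[0,-0.004,-0.037],[0,0,-0.037],[0,0,-0.037],[0,0,-0.037],[0,0,-0.03],[0,0,-0.015]],"jaw":[-0.7,-0.7,-0.7,-0.7,-0.7,-0.7,-0.7,-0.7,-0.7,-0.7,-0.7,-0.7]}'
python3 - <<'E'
from h import *
plan(([.5958,.2675,.06],.313,0,4),([.5958,.2675,.026],.313,0,3))
E
```

```text
(array([ 0.5171, -0.3019,  0.183 ]), -0.1061, 0.0538)
time: 21.35
ee_pos: [0.6046, 0.2423, 0.1577]
tcp_rot: [0.989, 0.145, 0.005, 0.008]
force: [-0.2, -0.3, -0.6]
finger_gap: 0.0726
t 21.35 tcp [0.6046 0.2423 0.1577] F [-0.2 -0.3 -0.6] gap 0.0726 yaw/pitch [ 0.29  -0.007 -0.016] bay 0.5681 0.3186
leg rot [0.004, -0.002, -0.006] [[-0.5, -7.1, 24.3], [-0.4, -7.0, 24.4], [-0.3, -6.9, 24.4], [-0.2, -6.8, 24.4]]
leg rot [0.0, 0.0, 0.0] [[0.0, 0.0, 11.3], [0.0, 0.0, 11.3], [0.0, 0.0, 11.3]]
```

```bash
python3 -m crank '{"dp":[[-0.5,-6,22],[-0.5,-7,24],[0,-6,24],[0,-3,18],[0,0,0],[0,0,0]],"rot":[[0.005,-0.002,-0.006],[0.005,-0.002,-0.006],[0.004,-0.002,-0.006],[0,0,-0.004],[0,0,0],[0,0,0]],"jaw":[-0.7,-0.7,-0.7,-0.7,-0.7,-0.7]}'
python3 - <<'E'
from h import *
plan(([.5958,.2675,.027],.313,0,3))
E
```

```text
time: 21.95
ee_pos: [0.6064, 0.2555, 0.0673]
tcp_rot: [0.988, 0.152, 0.003, 0.003]
force: [0.4, -0.3, 0.5]
finger_gap: 0.0727
t 21.95 tcp [0.6064 0.2555 0.0673] F [ 0.4 -0.3  0.5] gap 0.0727 yaw/pitch [ 0.305 -0.004 -0.006] bay 0.5682 0.3319
leg rot [0.002, -0.001, -0.003] [[-2.2, -5.0, 13.4], [-2.2, -4.9, 13.4], [-2.2, -4.9, 13.4]]
```

```bash
python3 -m crank '{"dp":[[-3,-6,0],[-3,-6,0],[-1,-3,0],[0,0,0],[0,0,15],[0,0,15],[0,0,8],[0,0,2],[0,0,0]],"rot":[[0.002,-0.001,-0.003],[0.002,-0.001,-0.003],[0,0,0],[0,0,0],[0,0,0],[0,0,0],[0,0,0],[0,0,0],[0,0,0]],"jaw":[-0.7,-0.7,-0.7,-0.7,-0.7,-0.7,-0.7,-0.7,-0.7]}'
python3 - <<'E'
from h import *
plan(([.5958,.2675,.027],.313,0,3))
E
```

```text
time: 22.85
ee_pos: [0.5978, 0.2677, 0.0278]
tcp_rot: [0.988, 0.154, 0.004, 0.001]
force: [0.3, -0.5, -0.0]
finger_gap: 0.073
t 22.85 tcp [0.5978 0.2677 0.0278] F [ 0.3 -0.5 -0. ] gap 0.073 yaw/pitch [ 0.309 -0.008 -0.003] bay 0.558 0.3429
leg rot [0.001, -0.003, -0.001] [[-0.6, -0.1, 0.3], [-0.6, -0.1, 0.3], [-0.6, -0.1, 0.3]]
```

```bash
python3 -m crank '{"dp":[[0,0,0],[0,0,0],[0,0,0],[0,0,0]],"rot":[[0,0,0],[0,0,0],[0,0,0],[0,0,0]],"jaw":[1,1,1,1]}'
python3 - <<'E'
from h import *
plan(([.592,.2675,.12],.313,0,4),(B(.53,.1704,.15),-.13,.27,8))
E
```

```text
time: 23.25
ee_pos: [0.5978, 0.2676, 0.0277]
tcp_rot: [0.988, 0.154, 0.004, 0.001]
force: [1.2, -0.0, -2.0]
finger_gap: 0.0492
t 23.25 tcp [0.5978 0.2676 0.0277] F [ 1.2 -0.  -2. ] gap 0.0492 yaw/pitch [ 0.309 -0.008 -0.003] bay 0.558 0.3428
leg rot [0.001, -0.002, -0.001] [[-1.2, -0.4, -23.1], [-1.2, -0.4, -23.1], [-1.3, -0.4, -23.1], [-1.3, -0.4, -23.1]]
leg rot [0.007, -0.033, 0.055] [[-11.7, 18.2, -3.8], [-10.8, 18.8, -3.5], [-9.9, 19.3, -3.3], [-8.9, 19.8, -3.1], [-7.9, 20.3, -3.0], [-6.9, 20.6, -2.9], [-5.8, 21.0, -2.9], [-4.8, 21.2, -2.9]]
```

```bash
python3 -m crank '{"dp":[[-1,0,-15],[-1,0,-25],[-1,0,-30],[-1,0,-30],[-12,18,-4],[-11,19,-4],[-10,19.5,-3],[-9,20,-3],[-8,20,-3],[-7,20.5,-3],[-6,21,-3],[-5,18,-3]],"rot":[[0,-0.002,0],[0,-0.002,0],[0,-0.002,0],[0,0,0],[0.007,-0.033,0.055],[0.007,-0.033,0.055],[0.007,-0.033,0.055],[0.007,-0.033,0.055],[0.007,-0.033,0.055],[0.007,-0.033,0.055],[0.007,-0.033,0.055],[0.007,-0.033,0.055]],"jaw":[1,1,1,1,1,1,1,1,1,1,1,1]}'
python3 - <<'E'
from h import *
plan((B(.5442,.1704,.11),-.13,.262,4))
E
```

```text
time: 24.45
ee_pos: [0.5414, 0.0993, 0.1719]
tcp_rot: [0.988, -0.072, -0.136, -0.005]
force: [0.3, 0.1, -3.4]
finger_gap: 0.0491
t 24.45 tcp [0.5414 0.0993 0.1719] F [ 0.3  0.1 -3.4] gap 0.0491 yaw/pitch [-0.146  0.273 -0.009] bay 0.524 0.1686
leg rot [0.001, 0.003, -0.004] [[9.0, -0.7, 13.5], [9.0, -0.6, 13.6], [9.0, -0.6, 13.6], [8.9, -0.5, 13.6]]
```

```bash
python3 -m crank '{"dp":[[9,-0.6,13],[9,-0.6,13.5],[9,-0.6,13.5],[8,-0.5,12],[0,0,0],[0,0,0]],"rot":[[0.002,0.003,-0.005],[0.002,0.003,-0.005],[0.002,0.003,-0.004],[0,0,0],[0,0,0],[0,0,0]],"jaw":[1,1,1,1,1,1]}'
python3 - <<'E'
from h import *
plan((B(.5442,.1704,.069),-.13,.262,4))
snap('side','s5')
im=cv2.imread('pics/s5.png')
cv2.imwrite('pics/s5a.png',cv2.resize(im[150:270,255:385],None,fx=4.5,fy=4.5,interpolation=cv2.INTER_CUBIC))
E
```

```text
time: 25.05
ee_pos: [0.5629, 0.0982, 0.1082]
tcp_rot: [0.989, -0.065, -0.131, -0.009]
force: [-0.6, -0.0, -3.3]
finger_gap: 0.0492
t 25.05 tcp [0.5629 0.0982 0.1082] F [-0.6 -0.  -3.3] gap 0.0492 yaw/pitch [-0.131  0.263  0.002] bay 0.5454 0.1703
leg rot [-0.0, 0.0, -0.0] [[2.3, 0.0, 9.5], [2.3, -0.0, 9.5], [2.3, -0.0, 9.5], [2.2, -0.0, 9.5]]
```

View pics/s5a.png

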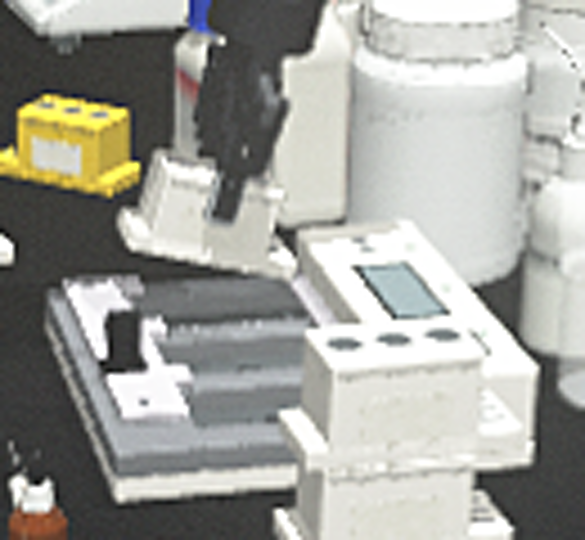

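```bash
python3 -m crank '{"dp":[[2.2,0,9],[2.2,0,9.5],[2.2,0,9.5],[2,0,8],[0,0,1],[0,0,0]],"rot":[[0,0,0],[0,0,0],[0,0,0],[0,0,0],[0,0,0],[0,0,0]],"jaw":[1,1,1,1,1,1]}'
python3 - <<'E'
from h import *
plan((B(.561,.1704,.068),-.13,.262,4))
E
```

```text
time: 25.7
ee_pos: [0.5615, 0.0992, 0.0677]
tcp_rot: [0.989, -0.064, -0.13, -0.009]
force: [-0.1, 0.2, -4.3]
finger_gap: 0.0489
t 25.7 tcp [0.5615 0.0992 0.0677] F [-0.1  0.2 -4.3] gap 0.0489 yaw/pitch [-0.129  0.262  0.002] bay 0.5439 0.1712
leg rot [-0.0, -0.0, 0.0] [[4.1, 0.2, -1.2], [4.1, 0.2, -1.2], [4.1, 0.2, -1.2], [4.1, 0.2, -1.2]]
```

```bash
python3 -m crank '{"dp":[[4,0.2,-1.2],[4,0.2,-1.2],[4,0.2,-1.2],[4,0.2,-1.2],[0,0,0],[0,0,0]],"rot":[[0,0,0],[0,0,0],[0,0,0],[0,0,0],[0,0,0],[0,0,0]],"jaw":[1,1,1,1,1,1]}'
python3 - <<'E'
from h import *
plan((B(.561,.1704,.068),-.13,.262,4))
E
```

```text
time: 26.3
ee_pos: [0.5806, 0.0958, 0.0695]
tcp_rot: [0.99, -0.064, -0.129, -0.01]
force: [-1.3, 0.7, -4.1]
finger_gap: 0.0492
t 26.3 tcp [0.5806 0.0958 0.0695] F [-1.3  0.7 -4.1] gap 0.0492 yaw/pitch [-0.13   0.259  0.002] bay 0.5633 0.1703
leg rot [-0.001, -0.001, 0.0] [[-0.5, -0.0, 0.5], [-0.5, -0.0, 0.5], [-0.5, -0.0, 0.5], [-0.5, -0.0, 0.5]]
```

```bash
python3 - <<'E'
from h import *
plan((B(.5543,.1704,.0505),-.13,-.006,6))
E
```

```text
t 26.3 tcp [0.5806 0.0958 0.0695] F [-1.3  0.7 -4.1] gap 0.0492 yaw/pitch [-0.13   0.259  0.002] bay 0.5633 0.1703
leg rot [-0.0, 0.044, 0.0] [[-0.6, -0.0, 3.4], [-0.8, -0.0, 3.4], [-0.9, -0.0, 3.4], [-1.1, -0.0, 3.3], [-1.2, -0.0, 3.3], [-1.4, -0.0, 3.2]]
```

```bash
python3 -m crank '{"dp":[[-0.6,0,3.4],[-0.6,0,3.4],[-0.6,0,3.4],[-0.6,0,3.3],[0,0,0]],"rot":[[0,0.044,0],[0,0.044,0],[0,0.044,0],[0,0.044,0],[0,0,0]],"jaw":[1,1,1,1,1]}'
python3 - <<'E'
from h import *
plan((B(.5543,.1704,.0505),-.13,-.006,2))
E
```

```text
time: 26.8
ee_pos: [0.5736, 0.0966, 0.0561]
tcp_rot: [0.997, -0.065, -0.041, -0.004]
force: [-0.1, -0.1, -4.7]
finger_gap: 0.0492
t 26.8 tcp [0.5736 0.0966 0.0561] F [-0.1 -0.1 -4.7] gap 0.0492 yaw/pitch [-0.13   0.082  0.002] bay 0.5562 0.1702
leg rot [-0.001, 0.044, -0.0] [[-0.7, -0.1, 2.8], [-0.9, -0.1, 2.8]]
```

```bash
python3 -m crank '{"dp":[[-0.4,0,2.6],[-0.5,0,2.6],[0,0,0.5],[0,0,0]],"rot":[[0,0.044,0],[0,0.044,0],[0,0,0],[0,0,0]],"jaw":[1,1,1,1]}'
python3 - <<'E'
from h import *
plan((B(.5543,.1704,.0495),-.13,-.006,2))
E
```

```text
time: 27.2
ee_pos: [0.5734, 0.0967, 0.0516]
tcp_rot: [0.998, -0.065, 0.003, -0.001]
force: [-0.6, 0.5, -4.0]
finger_gap: 0.049
t 27.2 tcp [0.5734 0.0967 0.0516] F [-0.6  0.5 -4. ] gap 0.049 yaw/pitch [-0.13  -0.006  0.002] bay 0.556 0.1702
leg rot [-0.001, -0.0, -0.0] [[-0.9, -0.1, 1.1], [-0.9, -0.1, 1.1]]
```

```bash
python3 -m crank '{"dp":[[-0.5,0,1],[-0.2,0,1],[0,0,0.6],[0,0,0.5],[0,0,0]],"rot":[[0,0,0],[0,0,0],[0,0,0],[0,0,0],[0,0,0]],"jaw":[1,1,1,1,1]}'
python3 - <<'E'
from h import *
plan((B(.5543,.1704,.0495),-.13,-.006,2))
E
```

```text
time: 27.7
ee_pos: [0.5746, 0.0965, 0.0498]
tcp_rot: [0.998, -0.066, 0.003, -0.001]
force: [-0.8, 0.8, -2.8]
finger_gap: 0.0492
t 27.7 tcp [0.5746 0.0965 0.0498] F [-0.8  0.8 -2.8] gap 0.0492 yaw/pitch [-0.131 -0.005  0.002] bay 0.5573 0.1701
leg rot [-0.001, 0.0, -0.001] [[-1.5, -0.1, 0.2], [-1.5, -0.1, 0.2]]
```

```bash
python3 -m crank '{"dp":[[-0.3,0,1.2],[0,0,1.2],[0,0,1.5],[0,0,0]],"rot":[[0,0,0],[0,0,0],[0,0,0],[0,0,0]],"jaw":[1,1,1,1]}'
python3 - <<'E'
from h import *
plan((B(.5543,.1704,.0495),-.13,-.006,2))
E
```

```text
time: 28.1
ee_pos: [0.5746, 0.0965, 0.05]
tcp_rot: [0.998, -0.065, 0.003, -0.001]
force: [-0.5, 0.3, -4.2]
finger_gap: 0.0494
t 28.1 tcp [0.5746 0.0965 0.05  ] F [-0.5  0.3 -4.2] gap 0.0494 yaw/pitch [-0.131 -0.005  0.001] bay 0.5572 0.1702
leg rot [-0.001, 0.0, -0.0] [[-1.5, -0.1, 0.2], [-1.5, -0.1, 0.2]]
```

```bash
python3 -m crank '{"dp":[[-0.5,0,3],[0,0,3],[0,0,0]],"rot":[[0,0,0],[0,0,0],[0,0,0]],"jaw":[1,1,1]}'
python3 - <<'E'
from h import *
plan((B(.5543,.1704,.0495),-.13,-.006,2))
E
```

```text
time: 28.4
ee_pos: [0.5746, 0.0966, 0.0503]
tcp_rot: [0.998, -0.065, 0.002, -0.0]
force: [-0.9, 0.5, -4.1]
finger_gap: 0.049
t 28.4 tcp [0.5746 0.0966 0.0503] F [-0.9  0.5 -4.1] gap 0.049 yaw/pitch [-0.131 -0.005  0.   ] bay 0.5573 0.1703
leg rot [-0.0, 0.001, -0.0] [[-1.5, -0.0, 0.4], [-1.5, -0.0, 0.4]]
```

```bash
python3 -m crank '{"dp":[[0,0,0],[0,0,0],[0,0,0],[0,0,-15],[0,0,-25],[-10,-20,-30],[-12,-30,-10],[-15,-30,0],[-15,-30,0],[-15,-30,0],[-12,-20,0],[0,0,0]],"rot":[[0,0,0],[0,0,0],[0,0,0],[0,0,0],[0,0,0],[0,0,-0.04],[0,0,-0.05],[0,0,-0.05],[0,0,-0.05],[0,0,-0.05],[0,0,-0.03],[0,0,0]],"jaw":[-0.5,-0.5,-0.5,-0.5,-0.5,-0.5,-0.7,-0.7,-0.7,-0.7,-0.7,-0.7]}'
python3 - <<'E'
from h import *
plan(([.4184,.3374,.09],.16,0,4))
snap('top','t6');im=cv2.imread('pics/t6.png')
cv2.imwrite('pics/t6a.png',cv2.resize(im[130:270,160:370],None,fx=3.8,fy=3.8,interpolation=cv2.INTER_CUBIC))
E
```

```text
time: 29.6
ee_pos: [0.5037, 0.2625, 0.1441]
tcp_rot: [0.997, 0.073, 0.014, -0.002]
force: [0.7, -0.3, -0.5]
finger_gap: 0.0722
t 29.6 tcp [0.5037 0.2625 0.1441] F [ 0.7 -0.3 -0.5] gap 0.0722 yaw/pitch [ 0.146 -0.027  0.001] bay 0.4655 0.3256
leg rot [-0.0, -0.007, -0.003] [[-18.7, -21.6, 13.0], [-18.6, -21.7, 13.2], [-18.4, -21.7, 13.3], [-18.2, -21.8, 13.4]]
```

View pics/t6a.png

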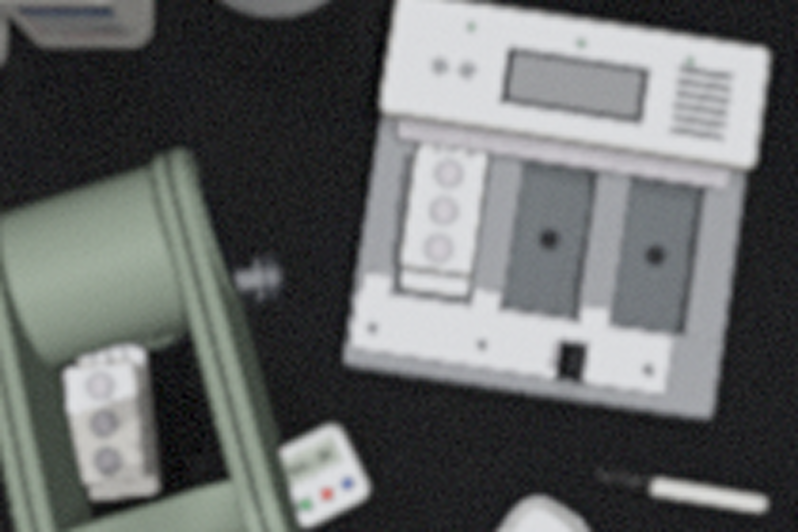

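```bash
python3 -m crank '{"dp":[[-20,-21,12],[-20,-21,13],[-20,-22,13],[-16,-16,12],[0,0,0],[0,0,0]],"rot":[[0,-0.007,-0.003],[0,-0.007,-0.003],[0,-0.007,-0.003],[0,-0.005,-0.003],[0,0,0],[0,0,0]],"jaw":[-0.7,-0.7,-0.7,-0.7,-0.7,-0.7]}'
python3 - <<'E'
from h import *
A=lambda L:[crop(x,y,160,130,3.8) for x,y in L]
m,a,_=line3(A([(448,174),(443,211),(438,248)]),.082);print('fresh1',m,a,m@ex,m@ey)
print('f2',line3(A([(100,386),(104,423),(108,462)]),.06))
for q in [(549,239),(655,256)]:
  p=onz('top',*A([q])[0],.022);print(p@ex,p@ey)
plan(([.4184,.3374,.07],.16,0,2),([.4184,.3374,.027],.16,0,3))
E
```

```text
time: 30.25
ee_pos: [0.426, 0.3281, 0.0964]
tcp_rot: [0.997, 0.074, 0.007, -0.0]
force: [-0.2, -0.8, 0.4]
finger_gap: 0.0724
fresh1 [0.5731 0.0968 0.082 ] -0.115 0.5557155362823587 0.1702765184469386
f2 (array([0.4183, 0.3372, 0.06  ]), 0.1354, 0.0548)
0.5541440835998466 0.09049963873566746
0.5533918072608303 0.010628153959749118
t 30.25 tcp [0.426  0.3281 0.0964] F [-0.2 -0.8  0.4] gap 0.0724 yaw/pitch [ 0.148 -0.015 -0.   ] bay 0.3799 0.3805
leg rot [0.0, -0.007, -0.006] [[-3.3, -5.2, 13.2], [-3.1, -5.2, 13.2]]
leg rot [0.0, 0.0, 0.0] [[0.0, 0.0, 14.3], [0.0, 0.0, 14.3], [0.0, 0.0, 14.3]]
```

```bash
python3 -m crank '{"dp":[[-3,-5,10],[-3,-4,8],[-1,-1,0],[0,0,0],[0,0,18],[0,0,18],[0,0,10],[0,0,2],[0,0,0]],"rot":[[0,-0.006,-0.006],[0,-0.006,-0.005],[0,0,0],[0,0,0],[0,0,0],[0,0,0],[0,0,0],[0,0,0],[0,0,0]],"jaw":[-0.7,-0.7,-0.7,-0.7,-0.7,-0.7,-0.7,-0.7,-0.7]}'
python3 - <<'E'
from h import *
plan(([.4184,.3374,.027],.16,0,2))
E
```

```text
time: 31.15
ee_pos: [0.4253, 0.3365, 0.0312]
tcp_rot: [0.997, 0.077, 0.006, -0.001]
force: [-0.7, 0.3, -0.4]
finger_gap: 0.0728
t 31.15 tcp [0.4253 0.3365 0.0312] F [-0.7  0.3 -0.4] gap 0.0728 yaw/pitch [ 0.153 -0.011  0.002] bay 0.3781 0.3888
leg rot [-0.001, -0.006, -0.003] [[-3.4, -1.0, 2.1], [-3.4, -1.0, 2.1]]
```

```bash
python3 -m crank '{"dp":[[-4,-0.5,2],[-4,-0.5,2],[0,0,0.5],[0,0,0],[0,0,0],[0,0,0],[0,0,0]],"rot":[[0,-0.005,0],[0,-0.005,0],[0,0,0],[0,0,0],[0,0,0],[0,0,0],[0,0,0]],"jaw":[-0.7,-0.7,-0.7,1,1,1,1]}'
python3 - <<'E'
from h import *
plan(([.4184,.3374,.20],.16,0,5),(B(.52,.0106,.2),-.13,.26,12))
E
```

```text
time: 31.85
ee_pos: [0.4182, 0.3374, 0.0291]
tcp_rot: [0.997, 0.077, 0.002, -0.002]
force: [0.6, 0.0, -0.9]
finger_gap: 0.0492
t 31.85 tcp [0.4182 0.3374 0.0291] F [ 0.6  0.  -0.9] gap 0.0492 yaw/pitch [ 0.153 -0.005  0.003] bay 0.371 0.3887
leg rot [-0.001, -0.001, -0.001] [[0.2, -0.1, -34.2], [0.2, -0.1, -34.2], [0.1, -0.1, -34.2], [0.1, -0.0, -34.2], [0.1, -0.0, -34.2]]
leg rot [0.003, -0.022, 0.024] [[2.9, 33.7, 0.0], [3.7, 33.7, -0.2], [4.5, 33.6, -0.4], [5.3, 33.5, -0.6], [6.1, 33.3, -0.8], [6.8, 33.2, -1.1], [7.6, 33.0, -1.3], [8.4, 32.8, -1.6], [9.1, 32.6, -1.9], [9.9, 32.3, -2.2], [10.6, 32.1, -2.5], [11.3, 31.8, -2.8]]
```

```bash
python3 -m crank '{"dp":[[0,0,-18],[0,0,-32],[0,0,-36],[0,0,-36],[0,0,-36],[3,20,-12],[4,32,0],[5,34,0],[5,34,0],[6,34,-1],[7,34,-1],[8,34,-1]],"rot":[[0,0,0],[0,0,0],[0,0,0],[0,0,0],[0,0,0],[0.003,-0.022,0.024],[0.003,-0.022,0.024],[0.003,-0.022,0.024],[0.003,-0.022,0.024],[0.003,-0.022,0.024],[0.003,-0.022,0.024],[0.003,-0.022,0.024]],"jaw":[1,1,1,1,1,1,1,1,1,1,1,1]}'
python3 - <<'E'
from h import *
plan((B(.54,.0105,.14),-.13,.265,6))
E
```

```text
time: 33.05
ee_pos: [0.4669, 0.112, 0.1965]
tcp_rot: [0.996, -0.006, -0.085, -0.003]
force: [0.3, 0.8, -2.9]
finger_gap: 0.0493
t 33.05 tcp [0.4669 0.112  0.1965] F [ 0.3  0.8 -2.9] gap 0.0493 yaw/pitch [-0.011  0.17   0.006] bay 0.4484 0.1716
leg rot [0.003, -0.016, 0.019] [[13.4, 28.5, 7.1], [14.0, 28.3, 6.8], [14.7, 28.0, 6.5], [15.3, 27.7, 6.1], [16.0, 27.5, 5.8], [16.6, 27.2, 5.4]]
```

```bash
python3 -m crank '{"dp":[[13,28,6],[14,28,6],[15,28,6.5],[15.5,28,6],[16,27.5,6],[14,20,5],[0,0,0],[0,0,0]],"rot":[[0.003,-0.016,0.02],[0.003,-0.016,0.02],[0.003,-0.016,0.02],[0.003,-0.016,0.02],[0.003,-0.016,0.02],[0.003,-0.016,0.018],[0,0,0],[0,0,0]],"jaw":[1,1,1,1,1,1,1,1]}'
python3 - <<'E'
from h import *
c,s=np.cos(.27),np.sin(.27); a=66;h=29.1
X=lambda xT,zT:B(.5535+(xT-a*c+h*s)/1000,.0105,.022+(zT+a*s+h*c)/1000)
plan((X(46,20),-.13,.265,4),(X(46,2.5),-.13,.265,3),(X(63.5,2.5),-.13,.265,4))
print([ (x@ex,x[2]) for x in (X(46,20),X(46,2.5),X(63.5,2.5))])
E
```

```text
time: 33.85
ee_pos: [0.5351, -0.0641, 0.1347]
tcp_rot: [0.988, -0.072, -0.137, -0.009]
force: [-0.0, 0.1, -2.2]
finger_gap: 0.0493
t 33.85 tcp [ 0.5351 -0.0641  0.1347] F [-0.   0.1 -2.2] gap 0.0493 yaw/pitch [-0.145  0.275 -0.002] bay 0.5389 0.0058
leg rot [-0.0, 0.002, -0.004] [[4.3, -1.2, 11.0], [4.3, -1.2, 11.0], [4.3, -1.2, 11.0], [4.3, -1.2, 11.0]]
leg rot [0.0, 0.0, 0.0] [[1.5, -0.0, 5.6], [1.5, -0.0, 5.6], [1.5, -0.0, 5.6]]
leg rot [0.0, 0.0, 0.0] [[4.2, 0.0, -1.1], [4.2, 0.0, -1.1], [4.2, 0.0, -1.1], [4.2, 0.0, -1.1]]
[(np.float64(0.5436530056474963), np.float64(0.08765000790571026)), (np.float64(0.5436530056474963), np.float64(0.07015000790571027)), (np.float64(0.5611530056474962), np.float64(0.07015000790571027))]
```

```bash
python3 -m crank '{"dp":[[4.3,-1.2,10],[4.3,-1.3,11],[4.3,-1.2,11],[4.3,-1.2,10],[0,0,0],[0,0,0]],"rot":[[0,0.003,-0.004],[0,0.003,-0.004],[0,0.002,-0.004],[0,0.002,-0.003],[0,0,0],[0,0,0]],"jaw":[1,1,1,1,1,1]}'
python3 - <<'E'
from h import *
plan((B(.5437,.0105,.0700),-.13,.265,3))
E
```

```text
time: 34.45
ee_pos: [0.5394, -0.0553, 0.0849]
tcp_rot: [0.989, -0.061, -0.132, -0.01]
force: [0.6, -0.2, -2.7]
finger_gap: 0.0489
t 34.45 tcp [ 0.5394 -0.0553  0.0849] F [ 0.6 -0.2 -2.7] gap 0.0489 yaw/pitch [-0.122  0.266  0.004] bay 0.542 0.0151
leg rot [-0.001, 0.0, 0.003] [[1.9, 1.6, 4.6], [1.9, 1.6, 4.6], [1.9, 1.5, 4.6]]
```

```bash
python3 -m crank '{"dp":[[0.5,2.5,0],[0.5,2,0],[0,0,0],[1.5,0,4.5],[1.5,0,4.5],[1.2,0,4],[0,0,0],[0,0,0]],"rot":[[0,0,0.004],[0,0,0.004],[0,0,0],[0,0,0],[0,0,0],[0,0,0],[0,0,0],[0,0,0]],"jaw":[1,1,1,1,1,1,1,1]}'
python3 - <<'E'
from h import *
plan((B(.5612,.0105,.0700),-.13,.265,4))
E
```

```text
time: 35.25
ee_pos: [0.5418, -0.0608, 0.0714]
tcp_rot: [0.989, -0.065, -0.131, -0.009]
force: [0.0, -0.2, -3.5]
finger_gap: 0.0493
t 35.25 tcp [ 0.5418 -0.0608  0.0714] F [ 0.  -0.2 -3.5] gap 0.0493 yaw/pitch [-0.132  0.263  0.001] bay 0.5451 0.0099
leg rot [-0.0, -0.001, -0.0] [[4.0, -0.2, -0.7], [4.0, -0.2, -0.7], [4.0, -0.1, -0.7], [4.0, -0.1, -0.7]]
```

```bash
python3 -m crank '{"dp":[[4,-0.2,-0.4],[4,-0.2,-0.5],[4,0,-0.7],[4,0,-0.8],[0,0,0],[0,0,0]],"rot":[[0,0,0],[0,0,0],[0,0,0],[0,0,0],[0,0,0],[0,0,0]],"jaw":[1,1,1,1,1,1]}'
python3 - <<'E'
from h import *
plan((B(.5612,.0105,.0700),-.13,.265,4),(B(.5545,.0105,.052),-.13,-.005,6))
E
```

```text
time: 35.85
ee_pos: [0.5582, -0.0625, 0.0692]
tcp_rot: [0.989, -0.065, -0.132, -0.009]
force: [-1.6, 0.1, -2.5]
finger_gap: 0.0491
t 35.85 tcp [ 0.5582 -0.0625  0.0692] F [-1.6  0.1 -2.5] gap 0.0491 yaw/pitch [-0.131  0.266  0.001] bay 0.5616 0.0104
leg rot [-0.0, 0.0, -0.0] [[-0.1, -0.0, -0.2], [-0.1, -0.0, -0.2], [-0.1, -0.0, -0.2], [-0.1, -0.0, -0.2]]
leg rot [0.0, 0.045, 0.0] [[-0.3, -0.0, 3.2], [-0.4, -0.0, 3.2], [-0.6, -0.0, 3.1], [-0.7, -0.0, 3.1], [-0.9, -0.0, 3.1], [-1.0, -0.0, 3.0]]
```

```bash
python3 -m crank '{"dp":[[-0.4,0,3],[-0.4,0,3],[-0.5,0,3],[-0.5,0,3],[0,0,0]],"rot":[[0,0.045,0],[0,0.045,0],[0,0.045,0],[0,0.045,0],[0,0,0]],"jaw":[1,1,1,1,1]}'
python3 - <<'E'
from h import *
plan((B(.5545,.0105,.0513),-.13,-.005,2))
E
```

```text
time: 36.35
ee_pos: [0.5522, -0.0616, 0.057]
tcp_rot: [0.997, -0.065, -0.042, -0.003]
force: [-0.1, 0.3, -2.1]
finger_gap: 0.0491
t 36.35 tcp [ 0.5522 -0.0616  0.057 ] F [-0.1  0.3 -2.1] gap 0.0491 yaw/pitch [-0.131  0.084  0.001] bay 0.5555 0.0105
leg rot [-0.0, 0.045, -0.001] [[-0.3, -0.0, 2.9], [-0.4, -0.0, 2.9]]
```

```bash
python3 -m crank '{"dp":[[-0.1,0,2.8],[-0.1,0,2.8],[0,0,1],[0,0,2],[0,0,2]],"rot":[[0,0.045,0],[0,0.045,0],[0,0,0],[0,0,0],[0,0,0]],"jaw":[1,1,1,1,1]}'
python3 - <<'E'
from h import *
plan((B(.5545,.0105,.0513),-.13,-.005,2))
E
```

```text
time: 36.85
ee_pos: [0.5515, -0.0617, 0.051]
tcp_rot: [0.998, -0.065, 0.0, -0.001]
force: [-7.2, 1.5, 10.5]
finger_gap: 0.0492
t 36.85 tcp [ 0.5515 -0.0617  0.051 ] F [-7.2  1.5 10.5] gap 0.0492 yaw/pitch [-0.131 -0.     0.001] bay 0.5549 0.0103
leg rot [-0.001, 0.002, -0.0] [[-0.2, -0.1, -0.1], [-0.2, -0.1, -0.1]]
```

```bash
python3 -m crank '{"dp":[[0,0,0],[0,0,0],[0,0,0],[0,0,-15],[0,0,-35],[0,0,-35],[-20,-14,-10],[-28,-18,0],[-25,-16,0],[-15,-8,0],[0,0,0],[0,0,0]],"rot":[[0,0,0],[0,0,0],[0,0,0],[0,0,0],[0,0,0],[0,0,0],[0,0,0],[0,0,0],[0,0,0],[0,0,0],[0,0,0],[0,0,0]],"jaw":[-0.5,-0.5,-0.5,-0.5,-0.5,-0.5,-0.5,-0.3,-0.3,-0.3,-0.3,-0.3]}'
python3 - <<'E'
from h import *
plan((B(.4655,.0686,.11),-.13,0,3),(B(.4655,.0686,.058),-.13,0,3))
im=snap('side','s7')
cv2.imwrite('pics/s7a.png',cv2.resize(cv2.imread('pics/s7.png')[150:310,255:405],None,fx=3.7,fy=3.7,interpolation=cv2.INTER_CUBIC))
E
```

```text
time: 38.05
ee_pos: [0.4799, 0.0044, 0.1623]
tcp_rot: [0.998, -0.066, 0.01, 0.001]
force: [0.1, 0.1, 0.8]
finger_gap: 0.0554
t 38.05 tcp [0.4799 0.0044 0.1623] F [0.1 0.1 0.8] gap 0.0554 yaw/pitch [-0.132 -0.021 -0.001] bay 0.4753 0.0665
leg rot [0.0, -0.007, -0.001] [[-3.6, -0.7, 17.4], [-3.5, -0.7, 17.4], [-3.4, -0.7, 17.4]]
leg rot [0.0, 0.0, 0.0] [[0.0, 0.0, 17.3], [0.0, 0.0, 17.3], [0.0, 0.0, 17.3]]
```

View pics/s7a.png

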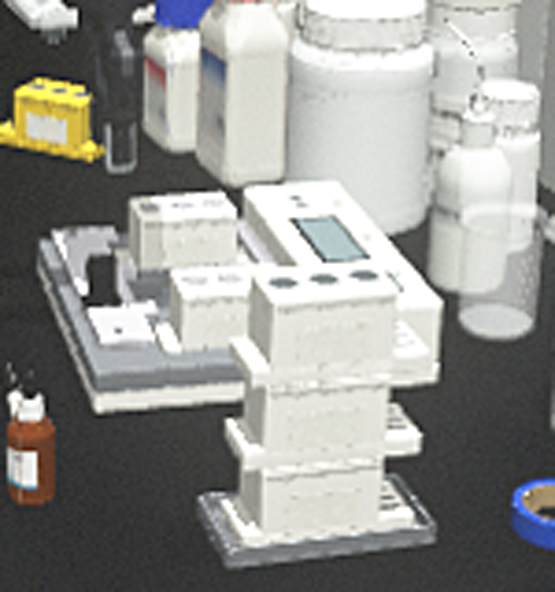

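Column is square, and both fresh cartridges look seated. Next I'll shut the latch.

```bash
python3 -m crank '{"dp":[[-4,-1,16],[-4,-1,17],[-3,0,17],[0,0,17],[0,0,17],[0,0,15],[0,0,4],[0,0,0],[0,0,0],[0,0,0],[0,0,0]],"rot":[[0,-0.007,0],[0,-0.007,0],[0,-0.005,0],[0,0,0],[0,0,0],[0,0,0],[0,0,0],[0,0,0],[0,0,0],[0,0,0],[0,0,0]],"jaw":[-0.3,-0.3,-0.3,-0.3,-0.3,-0.3,-0.3,-0.3,0.9,0.9,0.9]}'
python3 - <<'E'
from h import *
plan((B(.4655,.0446,.058),-.13,0,5))
E
```

```text
time: 39.2
ee_pos: [0.4726, 0.002, 0.0493]
tcp_rot: [0.998, -0.069, -0.002, 0.002]
force: [-3.6, -1.9, 3.2]
finger_gap: 0.0134
t 39.2 tcp [0.4726 0.002  0.0493] F [-3.6 -1.9  3.2] gap 0.0134 yaw/pitch [-0.139  0.004 -0.004] bay 0.4684 0.0633
leg rot [0.001, 0.001, -0.002] [[-0.5, 3.8, -1.7], [-0.6, 3.7, -1.7], [-0.6, 3.7, -1.7], [-0.6, 3.7, -1.7], [-0.6, 3.7, -1.7]]
```

```bash
python3 -m crank '{"dp":[[0,0,-2],[0,4,0],[0,6,0],[0,6,0],[0,6,0],[0,4,0],[0,3,0],[0,0,0]],"rot":[[0,0,0],[0,0,0],[0,0,0],[0,0,0],[0,0,0],[0,0,0],[0,0,0],[0,0,0]],"jaw":[0.9,0.9,0.9,0.9,0.9,0.9,0.9,0.9]}'
python3 - <<'E'
from h import *
plan((B(.4655,.0446,.058),-.13,0,5))
E
```

```text
time: 40.0
ee_pos: [0.4695, -0.0214, 0.0494]
tcp_rot: [0.998, -0.07, 0.001, -0.006]
force: [1.9, -0.7, -6.8]
finger_gap: 0.0129
t 40.0 tcp [ 0.4695 -0.0214  0.0494] F [ 1.9 -0.7 -6.8] gap 0.0129 yaw/pitch [-0.141 -0.001  0.011] bay 0.4684 0.0396
leg rot [-0.002, -0.0, -0.002] [[-0.6, -1.0, -1.7], [-0.6, -1.0, -1.7], [-0.6, -1.0, -1.7], [-0.6, -1.0, -1.7], [-0.6, -1.0, -1.7]]
```

Moved 23.7 mm. I'll push once more against the stop, then release and retreat.

```bash
python3 -m crank '{"dp":[[0,4,0],[0,4,0],[0,3,0]],"rot":[[0,0,0],[0,0,0],[0,0,0]],"jaw":[0.9,0.9,0.9]}'
python3 -m crank '{"dp":[[0,-1,0],[0,0,0],[0,0,0],[0,0,0],[0,0,-20],[0,0,-40],[0,0,-40],[-10,0,-30],[-15,20,0],[-15,45,0],[-10,45,0],[-5,40,0]],"rot":[[0,0,0],[0,0,0],[0,0,0],[0,0,0],[0,0,0],[0,0,0],[0,0,0],[0,0,0],[0,0,0],[0,0,0],[0,0,0],[0,0,0]],"jaw":[0.9,-0.1,-0.1,-0.1,-0.1,-0.1,-0.1,-0.1,-0.1,-0.1,-0.1,-0.1]}'
python3 -m crank '{"dp":[[-10,45,0],[-10,45,0],[-10,45,0],[-10,45,0],[0,20,0],[0,0,0]],"rot":[[0,0,0],[0,0,0],[0,0,0],[0,0,0],[0,0,0],[0,0,0]],"jaw":[-0.1,-0.1,-0.1,-0.1,-0.1,-0.1]}'
python3 - <<'E'
from h import *
plan()
snap('top','t8');im=cv2.imread('pics/t8.png')
cv2.imwrite('pics/t8a.png',cv2.resize(im[120:290,230:450],None,fx=3.5,fy=3.5,interpolation=cv2.INTER_CUBIC))
E
```

```text
time: 40.3
ee_pos: [0.4696, -0.0212, 0.0495]
tcp_rot: [0.997, -0.071, 0.003, -0.016]
force: [6.0, 17.3, -5.8]
finger_gap: 0.0134
time: 41.5
ee_pos: [0.3939, -0.1707, 0.1872]
tcp_rot: [0.998, -0.068, 0.008, -0.013]
force: [0.8, 0.2, -0.3]
finger_gap: 0.0472
time: 42.1
ee_pos: [0.32, -0.3785, 0.1858]
tcp_rot: [0.997, -0.075, 0.012, -0.009]
force: [0.1, 0.4, -0.2]
finger_gap: 0.0471
t 42.1 tcp [ 0.32   -0.3785  0.1858] F [ 0.1  0.4 -0.2] gap 0.0471 yaw/pitch [-0.15  -0.022  0.019] bay 0.3664 -0.3339
```

View pics/t8a.png

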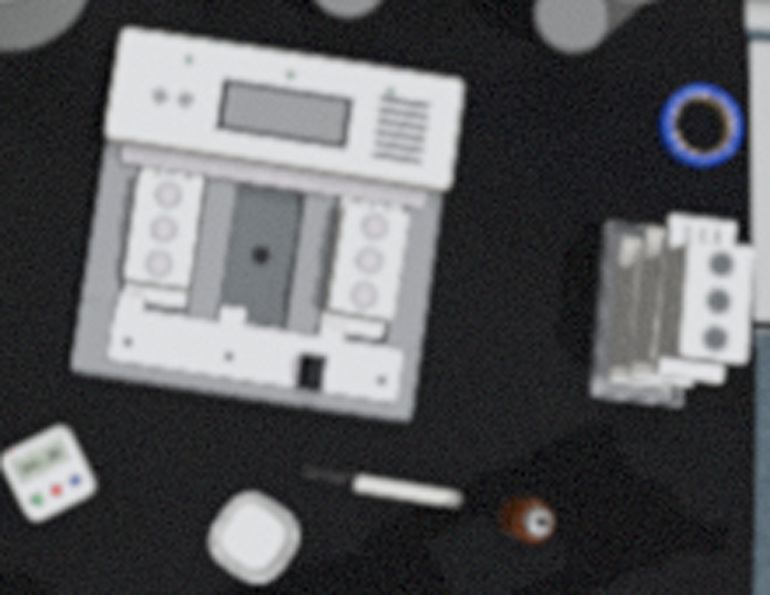

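```bash
python3 - <<'E'
from h import *
A=lambda L:[crop(x,y,230,120,3.5) for x,y in L]
for n,L,z in [('lane1',[(169,194),(165,229),(159,264)],.082),('lane3',[(376,227),(370,261),(364,295)],.082),('top spent',[(722,263),(718,301),(714,338)],.183)]:
    m,a,_=line3(A(L),z);print(n,m,a,'bay',(m@ex).round(4),(m@ey).round(4))
p=onz('top',*A([(312,371)])[0],.085);print('tab bay',p@ex,p@ey,'(locked at start 0.464,0.0446)')
env.close_job()
E
```

```text
lane1 [0.5733 0.0958 0.082 ] -0.1228 bay 0.556 0.1693
lane3 [ 0.5517 -0.0628  0.082 ] -0.167 bay 0.5552 0.0092
top spent [ 0.5173 -0.3019  0.183 ] -0.1196 bay 0.5521 -0.2323
tab bay 0.464591157127451 0.041880266462573236 (locked at start 0.464,0.0446)
the job is handed in; nothing more can be done
```

I finished the cartridge change and handed the job in at about 42 s of the 210 s. No verdict is reported, so the results below come from my own checks.

- **Latch:** I slid it open to its stop. After fitting the cartridges I slid it shut until it pressed on its stop with about 17 N. The final picture puts the grip tab within about 3 mm of where it started when locked, on the shut side.
- **Spent cartridges:** Two were present, in lanes 1 and 2. Both now stand in one column on the empty in the tray. The top one sits about 2 mm from the empty's centre and about 1° off its direction.
- **Fresh cartridges:** Two were present, and they went into lanes 1 and 3, toe under the lip and lowered to the lane floor. The last picture shows both teeth over their heels, with centres within about 1–3 mm of my estimated lane points. Neither had been knocked aside when I looked.
- **Disagreement:** From its top holes, the lane 3 cartridge reads about 2° off the lane axis. The gripper was aligned with the lane when I let go, so I put this down to reading the picture. It is within the 4° limit either way.
- **Other objects:** I did not touch the timer, marker, dropper bottle or look-alikes, and the arm was clear of everything at hand-in.

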